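# Strip the sample carousel and check that it runs free

## Robot

A 6-joint arm with a two-finger parallel gripper is mounted at the origin on the work surface. World frame = base frame: x ahead of the robot, y to its left, z up, the work surface at z = 0. Lengths are in m, angles in rad, forces in N, time in s.
With the tool pointing down it reaches from about 0.3 to 0.825 m from the base axis. Payload 5.4 kg.
Tool frame: the origin (TCP) lies midway between the tips of the shut fingers; the grasp point (between the pads) lies 19 mm behind it (manip.pinch_z is the distance from the TCP to the grasp point, in m); x points along the fingers, y is the direction in which the jaws open and shut, and the axes are right-handed (so a half turn about x gives the same grasp; the last joint's range is limited). The gripper opens to 92 mm and grips with 3 to 60 N. Pads are 20 mm wide; open, the fingers measure 128 mm over their backs; the gripper's body (75 mm by 189 mm) begins 69 mm behind the grasp point.
Start: joints at [1.047, 0.158, 1.597, -0, 1.386, -0.21], TCP at [0.177, 0.547, 0.215] pointing down, gripper open.
Joint ranges: [-2.91, 2.91], [-0.94, 2.29], [0.18, 2.7], [-1.29, 4.43], [0.17, 2.64], [-3, 3]. Speed limits (rad/s): [2.57, 2.57, 3.14, 3.14, 3.14, 3.14].

## Interface

Orientations are given as a rotation vector (axis times angle).
In Python, from rig import manip, imaging, job gives the robot as it stands. The module is installed in compiled form; this text tells all that it offers.
- The arm moves only by the tool send_rows, never from a script. Its argument "steps" is a list of rows, each an object with "slide": the shift along the tool's x, y, z in units of 0.12 m (1.0 is 0.12 m), a list of three; "angular": the turn, a rotation vector about the tool's x, y, z in units of 2 rad (1.0 is 2 rad), a list of three. A call has 1 to 8 rows; each row is the pose to reach, as a shift and turn from the pose commanded when the call began, along the tool's axes at that moment; what a row does not reach only later rows make up. A row lasts 1/10 s, in which the tool goes at most 50 mm and 8.59 degrees, less where a joint would pass 70% of its speed; a pose out of reach is approached as far as the arm can. A call with a number of a shift or a turn outside -1 to 1 is refused whole. A call with a gripper value outside its range is refused whole. "grip" is the gripper's target within -1 to 1 (shut at 1, half-way at 0, fully open at -1), set as the call begins (left out, the last holds). The fingers move at their own pace and stop on an object; "grip_force" is the grip in N (left out, the last holds). Time passes only in rows, so rows that repeat a pose let the fingers close. It gives the time, the measured TCP pose, the force and the opening at its end, in the units of the state.
- manip.get_obs(): the state, without advancing time (a new reading comes with each control period).
- imaging.camera(name): name is "scene" or "side" or "wrist"; returns the picture (384x512x3 uint8, red, green, blue); there is no depth.
- imaging.camera_info(name): a dict with "vfov" (degrees; the focal length in pixels is half the picture's height over the tangent of half this angle, whatever the lens; pixels are square), "cx", "cy" (the principal point, pixels), "extrinsics" (4x4, takes a point from camera to world coordinates). Camera axes: x right, y down, z forward; pixel columns grow to the right and rows downward; lengths in m; the calibration is good to about 2 mm. A picture is of the moment at which its call begins: read the wrist's pose just before it. camera_info takes no time and is no camera call; for the wrist camera it gives the pose at the moment of the call.
- job.job_done(): hands the job in, once; it reports no verdict.
The state is a dict: "t": time; "q": joint angles; "qvel": joint speeds; "joint_efforts": joint torques, N m; "eef_pos": TCP position; "eef_rot": TCP orientation; "wrist_force": force on the tool from outside, world axes, zero at the start; "torque": the same for the moment, N m; "width": finger opening in m.
Only numpy, scipy, OpenCV 4.12 (cv2) and the standard library are available. Lean on these libraries where they do the work, as an engineer would, in place of code of your own. Each camera call takes 0.05 s, during which the arm holds its last target. There are 200 camera calls.

## Task

Clear the sample carousel: pull the nested steel sleeves apart and stand every sleeve, the odd one on the bench too, upright in the tray for its size: large in the widest tray, medium in the middle one, small in the narrowest. When all of them are sorted, give the empty platter a brisk push by one of its pegs, get clear and let it run freely by itself for a couple of seconds or more, and finish when it has come to rest. Leave the jar, the bottle and the spatula alone.

Things in the scene. Friction and masses are not known exactly. Their poses are not given: they have to be found in the camera images.
- large1_mid (a point): centre (half-way up, on the axis) of a large steel sleeve: straight round cup, 60 mm across, 62 mm tall, wall 3, bottom 4 mm; z axis up to the open end; starts standing on the carousel platter. medium1, and small1 within that, start nested in it when present. About 450 g.
- medium1_mid (a point): centre (half-way up, on the axis) of a medium steel sleeve: straight round cup, 50 mm across, 82 mm tall, wall 3, bottom 4 mm; z axis up to the open end; starts nested in large1, its rim then 24 mm above large1's rim; may be absent (None). Black O-ring 28 mm up grips the next size's bore: a slow straight upward pull, about 2 N over its weight, frees it, the outer one stays by its weight. About 360 g.
- small1_mid (a point): centre (half-way up, on the axis) of a small steel sleeve: straight round cup, 40 mm across, 102 mm tall, wall 3, bottom 4 mm; z axis up to the open end; starts nested in medium1, its rim then 24 mm above medium1's rim, or loose in large1 if medium1 is absent; may be absent (None). Black O-ring 28 mm up grips the next size's bore: a slow straight upward pull, about 2 N over its weight, frees it, the outer one stays by its weight. About 200 g.
- medium2_mid (a point): centre (half-way up, on the axis) of a medium steel sleeve: straight round cup, 50 mm across, 82 mm tall, wall 3, bottom 4 mm; z axis up to the open end; starts standing on the carousel platter, about opposite large1; small2 starts nested in it when present. Black O-ring 28 mm up grips the next size's bore: a slow straight upward pull, about 2 N over its weight, frees it, the outer one stays by its weight. About 360 g.
- small2_mid (a point): centre (half-way up, on the axis) of a small steel sleeve: straight round cup, 40 mm across, 102 mm tall, wall 3, bottom 4 mm; z axis up to the open end; starts nested in medium2, its rim then 24 mm above medium2's rim; may be absent (None). Black O-ring 28 mm up grips the next size's bore: a slow straight upward pull, about 2 N over its weight, frees it, the outer one stays by its weight. About 200 g.
- large2_mid (a point): centre (half-way up, on the axis) of a large steel sleeve: straight round cup, 60 mm across, 62 mm tall, wall 3, bottom 4 mm; z axis up to the open end; starts alone on the bench between the carousel and the trays, with nothing in it. About 450 g.
- tray_large: low white open tray fixed on the bench, for the large sleeves (room for two, one behind the other); inner size 200 mm along its own x by 92 mm along its own y (the widest of the three trays), floor 4 mm thick, walls 4 mm thick and 18 mm high overall; origin at the centre of its underside, z up
- tray_medium: low white open tray fixed on the bench, for the medium sleeves (room for two, one behind the other); inner size 200 mm along its own x by 76 mm along its own y (the middle width of the three trays), floor 4 mm thick, walls 4 mm thick and 18 mm high overall; origin at the centre of its underside, z up
- tray_small: low white open tray fixed on the bench, for the small sleeves (room for two, one behind the other); inner size 200 mm along its own x by 60 mm along its own y (the narrowest of the three trays), floor 4 mm thick, walls 4 mm thick and 18 mm high overall; origin at the centre of its underside, z up
- platter_centre (a point): point on the vertical axis of the carousel at the platter's upper face. The carousel is a fixed white foot with a round aluminium platter, 240 mm across, its upper face 40 mm above the bench, that turns freely either way; a hub 32 mm across stands 26 mm high at its middle
- peg0 (a point): top centre of one of the four upright steel pegs (10 mm thick, 30 mm high above the platter, 106 mm from the platter's axis, 90 degrees apart); the pegs turn with the platter and are there to push it round by
- peg1 (a point): top centre of one of the four upright steel pegs (10 mm thick, 30 mm high above the platter, 106 mm from the platter's axis, 90 degrees apart); the pegs turn with the platter and are there to push it round by
- peg2 (a point): top centre of one of the four upright steel pegs (10 mm thick, 30 mm high above the platter, 106 mm from the platter's axis, 90 degrees apart); the pegs turn with the platter and are there to push it round by
- peg3 (a point): top centre of one of the four upright steel pegs (10 mm thick, 30 mm high above the platter, 106 mm from the platter's axis, 90 degrees apart); the pegs turn with the platter and are there to push it round by
- platter (a joint): turning angle of the platter, rad, counter-clockwise from above positive, counts on over full turns with no stop; once pushed it coasts, slowing by about 0.5 rad/s every second
- jar: bystander: white jar with a red cap, 52 mm across, 75 mm tall; origin under its centre
- amber_bottle: bystander: small amber bottle with a white cap, 44 mm across, 95 mm tall; origin under its centre
- spatula: bystander: thin steel laboratory spatula lying on the bench, 170 mm long, 8 mm thick; origin under its middle

How it is judged:
By the outcome, as a careful person would: the job done as asked, in the order asked, and still so for the second after the job is handed in, with the robot touching nothing.
Of medium1, small1, small2 only 1 to 3 are there at a start; the rules pass over those that are not, and their reading is None.
At some moment in a run one of large2 may be knocked a few centimetres aside while the robot is not near it.
It also fails if it takes over 210 s, if anything falls off the work surface, if the arm or the gripper's body presses on something with over 40 N, if the wrist force passes 120 N, or if a joint passes its speed limit or range.

## Working session

There is one attempt and no reset: what is moved stays moved. The work goes in short steps, Python scripts to look and compute and a tool call to move; the robot and the scene stay as the last step left them, time stands still between calls to the robot, and variables do not carry over. Pictures are saved under pics/ and viewed, about 12 in all and at most 16, crops included, and the job is handed in when it is done.

Besides the shell and the picture viewer there is one more tool, called by a JSON object that holds its "fn" and its "kwargs", one argument or row to a line. send_rows: Moves the arm, as the interface text tells. Its arguments: {"type":"object","properties":{"steps":{"type":"array"},"grip":{"type":"number"},"grip_force":{"type":"number"}},"required":["steps"]}

```bash
mkdir -p pics
python3 - <<'E'
from rig import manip, imaging, job
import cv2, numpy as np
o=manip.get_obs(); print({k:np.round(v,3) for k,v in o.items()}, manip.pinch_z)
for n in ["scene","side","wrist"]:
    im=imaging.camera(n); cv2.imwrite(f"pics/{n}0.png",im[:,:,::-1]); i=imaging.camera_info(n)
    print(n,i["vfov"],i["cx"],i["cy"],np.round(i["extrinsics"],3).tolist())
a=[cv2.imread(f"pics/{n}0.png") for n in ["scene","side"]]
cv2.imwrite("pics/w0.png",a[0])
E
```

```text
{'t': np.float64(0.0), 'q': array([ 1.047,  0.159,  1.598, -0.   ,  1.386, -0.21 ]), 'qvel': array([-0.001, -0.   , -0.001, -0.001,  0.001, -0.001]), 'joint_efforts': array([-1.0000e-03, -3.8557e+01, -3.2211e+01,  7.0000e-02,  3.8000e-02,
       -0.0000e+00]), 'eef_pos': array([0.177, 0.546, 0.214]), 'eef_rot': array([ 0.245,  1.557, -0.248]), 'wrist_force': array([ 0.451, -0.845,  0.201]), 'torque': array([0.034, 0.032, 0.036]), 'width': np.float64(0.092)} 0.0187
scene 42.453118496961594 259.86184611631535 192.66332447116477 [[0.096, 0.817, -0.569, 1.247], [0.995, -0.07, 0.067, -0.066], [0.015, -0.572, -0.82, 1.057], [0.0, 0.0, 0.0, 1.0]]
side 42.69862871400994 257.58965305075884 203.25958458458908 [[0.967, -0.18, 0.179, 0.319], [-0.254, -0.691, 0.677, -0.947], [0.002, -0.7, -0.714, 1.126], [0.0, 0.0, 0.0, 1.0]]
wrist 61.60090259630498 254.58309177407114 194.84903817902958 [[0.309, 0.917, 0.253, 0.107], [0.951, -0.297, -0.084, 0.57], [-0.002, 0.266, -0.964, 0.382], [0.0, 0.0, 0.0, 1.0]]
```

View pics/scene0.png

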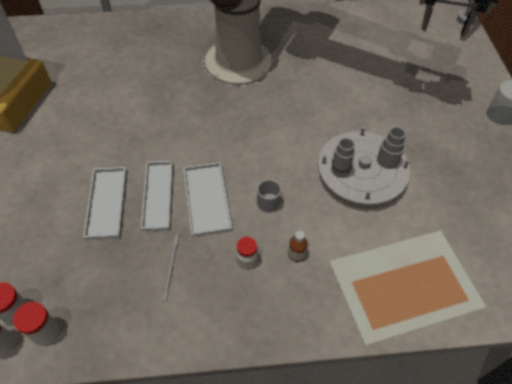

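View pics/side0.png

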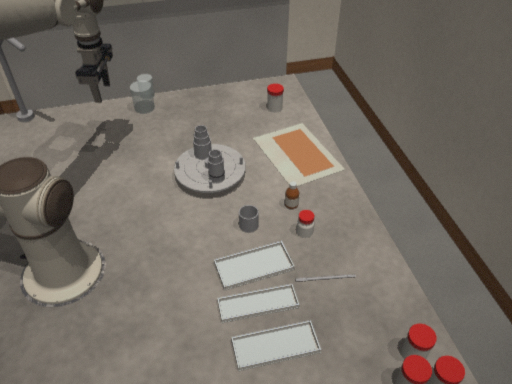

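Scene: the carousel is at about (365,165), the two stacks at (345,155) and (393,148), and the loose sleeve at (268,195). The trays are at (107,202), (157,195) and (207,198). I'll enlarge these to get pixel positions.

Run:
```python
import cv2, numpy as np
s=cv2.imread("pics/scene0.png"); d=cv2.imread("pics/side0.png")
def crop(im,x,y,w,h,k):
    c=cv2.resize(im[y:y+h,x:x+w],None,fx=k,fy=k,interpolation=cv2.INTER_CUBIC)
    for i in range(0,w,20): cv2.putText(c,str(x+i),(i*k,8),0,.3,(0,255,255),1); cv2.line(c,(i*k,10),(i*k,14),(0,255,255),1)
    for i in range(0,h,20): cv2.putText(c,str(y+i),(0,i*k+3),0,.3,(0,255,255),1)
    return c
A=crop(s,310,115,110,95,5);
B=crop(d,165,115,90,85,3); 
out=np.zeros((600,800,3),np.uint8); out[:475,:550]=A; out[:255,550-20:800]=crop(d,165,115,90,85,3)[:,:270]; 
out[255+20:275+ 240,560:800]=crop(d,220,190,80,80,3)
cv2.imwrite("pics/c1.png",out)
out=np.zeros((600,800,3),np.uint8); out[:300,:800]=crop(s,80,150,200,100,4)[:300,:800][:300]
out[:360,:]=crop(s,80,155,200,90,4); out[360:600,:360]=crop(d,205,240,120,80,3); 
cv2.imwrite("pics/c2.png",out)
```

```text
(no output)
```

View pics/c1.png

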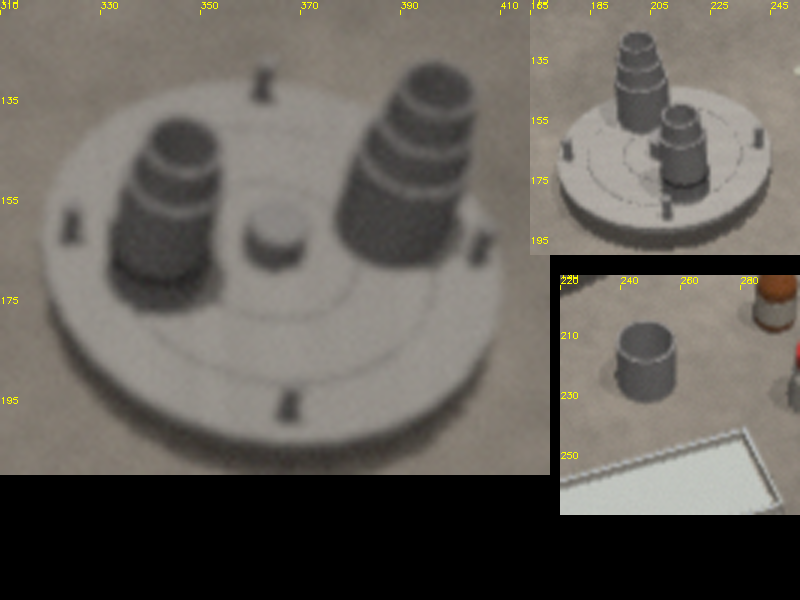

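View pics/c2.png

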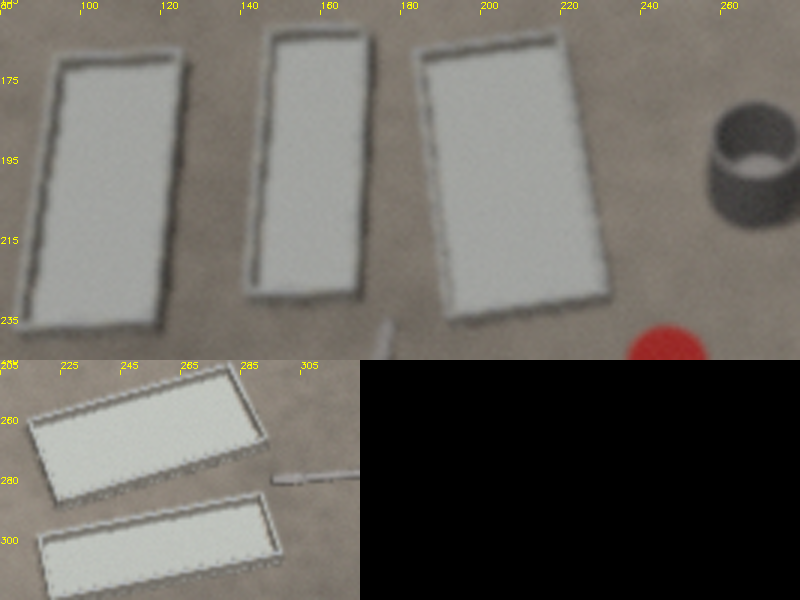

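All three optional sleeves are there: the right stack is large, medium and small, and the left one is medium and small. Next I'll locate everything numerically.

```bash
cat > h.py <<'E'
import numpy as np, cv2
from rig import manip, imaging
from scipy.spatial.transform import Rotation as R
def K(n):
    i=imaging.camera_info(n); f=192/np.tan(np.radians(i["vfov"]/2)); return f,i["cx"],i["cy"],np.array(i["extrinsics"])
def px2w(n,uv,z,k=None):
    f,cx,cy,E=k or K(n); d=E[:3,:3]@np.array([(uv[0]-cx)/f,(uv[1]-cy)/f,1]); o=E[:3,3]; return (o+d*(z-o[2])/d[2])
def w2px(n,p,k=None):
    f,cx,cy,E=k or K(n); c=E[:3,:3].T@(np.array(p)-E[:3,3]); return c[:2]/c[2]*f+[cx,cy]
def pose():
    o=manip.get_obs(); return o,R.from_rotvec(o["eef_rot"])
E
python3 - <<'E'
from h import *
S={"t2":((346.6,144),.146),"t1":((397.6,132.4),.150),"hub":((365,158.6),.066),"p_a":((362.8,128.6),.07),"p_b":((324.4,157),.07),"p_c":((406.6,161.6),.07),"p_d":((368,193.6),.07),"L2":((269.3,188.7),.062)}
D={"t1":((201,128.3),.150),"t2":((215.7,153),.146),"p1":((177.7,163),.07),"p2":((241,158),.07),"p3":((210.7,181.7),.07),"L2":((249,212),.062)}
for n,M in(("scene",S),("side",D)):
    for k,(u,z) in M.items(): print(n,k,px2w(n,u,z)[:2].round(4))
c=lambda x,y:(80+x/4,155+y/4)
for nm,q in {"left":[(52,57),(185,49),(158,325),(20,330)],"mid":[(266,30),(372,30),(360,295),(244,296)],"right":[(412,48),(563,33),(609,295),(448,320)]}.items():
    P=np.array([px2w("scene",c(*p),.018)[:2] for p in q]); print(nm,P.mean(0).round(4),"widths",[np.linalg.norm(P[i]-P[(i+1)%4]).round(4) for i in range(4)],"yaw",np.degrees(np.arctan2(*((P[2]+P[3]-P[0]-P[1])[::-1]))).round(1))
o,r=pose(); print(r.as_matrix().round(3)); k=K("wrist"); print((r.inv().as_matrix()@(k[3][:3,3]-o["eef_pos"])).round(4))
E
```

```text
scene t2 [0.4903 0.2314]
scene t1 [0.4672 0.3629]
scene hub [0.4764 0.2954]
scene p_a [0.3772 0.3105]
scene p_b [0.4656 0.1906]
scene p_c [0.4982 0.3984]
scene p_d [0.588  0.2774]
scene L2 [0.5472 0.0396]
side t1 [0.4707 0.3576]
side t2 [0.4933 0.2266]
side p1 [0.3766 0.2989]
side p2 [0.5829 0.2712]
side p3 [0.4642 0.1835]
side L2 [0.5508 0.0331]
left [ 0.5188 -0.3695] widths [np.float64(0.0864), np.float64(0.2101), np.float64(0.0818), np.float64(0.207)] yaw -0.5
mid [ 0.5089 -0.2409] widths [np.float64(0.0704), np.float64(0.2054), np.float64(0.0701), np.float64(0.2059)] yaw -1.8
right [ 0.5283 -0.1168] widths [np.float64(0.1003), np.float64(0.206), np.float64(0.0982), np.float64(0.211)] yaw 5.2
[[-0.001  0.309  0.951]
 [-0.001  0.951 -0.309]
 [-1.    -0.001 -0.   ]]
[-0.1685  0.0006 -0.0742]
```

View pics/wrist0.png

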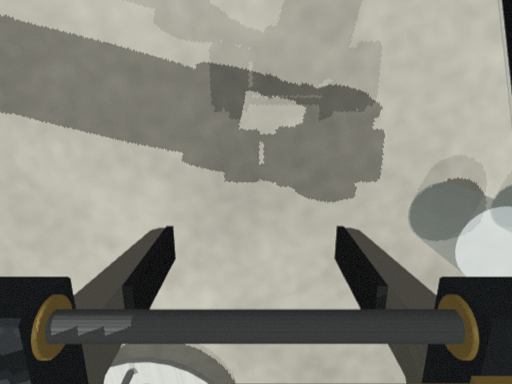

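Tray widths come out as: right (large), left (medium) and middle (small), matching 100, 84 and 68 mm outer. I'll level the yaw and move above the carousel for a close look.

{"fn": "send_rows", "kwargs": {
  "steps": [
    {"slide":[-0.35,0,0],"angular":[-0.075,0,0]},
    {"slide":[-0.7,0,0],"angular":[-0.157,0,0]},
    {"slide":[-0.7,0,0],"angular":[-0.157,0,0]},
    {"slide":[-0.7,0,0],"angular":[-0.157,0,0]}
  ],
  "grip": -1
}}

```text
t: 0.55
eef_pos: [0.1777, 0.5473, 0.2994]
eef_rot: [0.002, 1.57, 0.001]
wrist_force: [-0.3, -1.1, 0.4]
width: 0.092
```

{"fn": "send_rows", "kwargs": {
  "steps": [
    {"slide":[0,-0.25,0.25]},
    {"slide":[0,-0.5,0.5]},
    {"slide":[0,-0.75,0.75]},
    {"slide":[0,-1,1]},
    {"slide":[0,-1,1]},
    {"slide":[0,-1,1]}
  ]
}}

```text
invalid input
```

{"fn": "send_rows", "kwargs": {
  "steps": [
    {"slide":[0,-0.25,0.25]},
    {"slide":[0,-0.5,0.5]},
    {"slide":[0,-0.75,0.75]},
    {"slide":[0,-1,1]},
    {"slide":[0,-1,1]},
    {"slide":[0,-1,1]}
  ]
}}

```text
invalid input
```

{"fn": "send_rows", "kwargs": {
  "steps": [
    {"slide":[0,-0.3,0.3],"angular":[0,0,0]},
    {"slide":[0,-0.65,0.65],"angular":[0,0,0]},
    {"slide":[0,-1,1],"angular":[0,0,0]},
    {"slide":[0,-1,1],"angular":[0,0,0]}
  ]
}}

```text
t: 0.95
eef_pos: [0.2991, 0.4237, 0.2962]
eef_rot: [0.001, 1.573, -0.006]
wrist_force: [-0.4, 0.0, -0.5]
width: 0.0919
```

{"fn": "send_rows", "kwargs": {
  "steps": [
    {"slide":[0,-0.3,0.3],"angular":[0,0,0]},
    {"slide":[0,-0.65,0.65],"angular":[0,0,0]},
    {"slide":[0,-1,1],"angular":[0,0,0]},
    {"slide":[0,-1,1],"angular":[0,0,0]},
    {"slide":[0,-1,1],"angular":[0,0,0]},
    {"slide":[0,-1,1],"angular":[0,0,0]}
  ]
}}

```text
t: 1.55
eef_pos: [0.4167, 0.3068, 0.297]
eef_rot: [0.0, 1.574, -0.001]
wrist_force: [0.2, 0.2, 0.2]
width: 0.0916
```

Run:
```python
from h import *
o,r=pose(); print(o["q"].round(3),o["eef_pos"].round(4),o["eef_rot"].round(4)); k=K("wrist"); im=imaging.camera("wrist"); 
np.save("k1.npy",np.array(k[3])); print(k[:3])
cv2.imwrite("pics/w1.png",im[:,:,::-1])
cv2.imwrite("pics/w1b.png",cv2.resize(im[:,:,::-1],(800,600),interpolation=cv2.INTER_CUBIC))
```

```text
[ 4.000e-01 -3.400e-02  1.637e+00  1.000e-03  1.542e+00 -1.169e+00] [0.4167 0.3068 0.297 ] [ 4.0000e-04  1.5739e+00 -1.5000e-03]
(np.float64(322.0772284350936), 254.58309177407114, 194.84903817902958)
```

View pics/w1b.png

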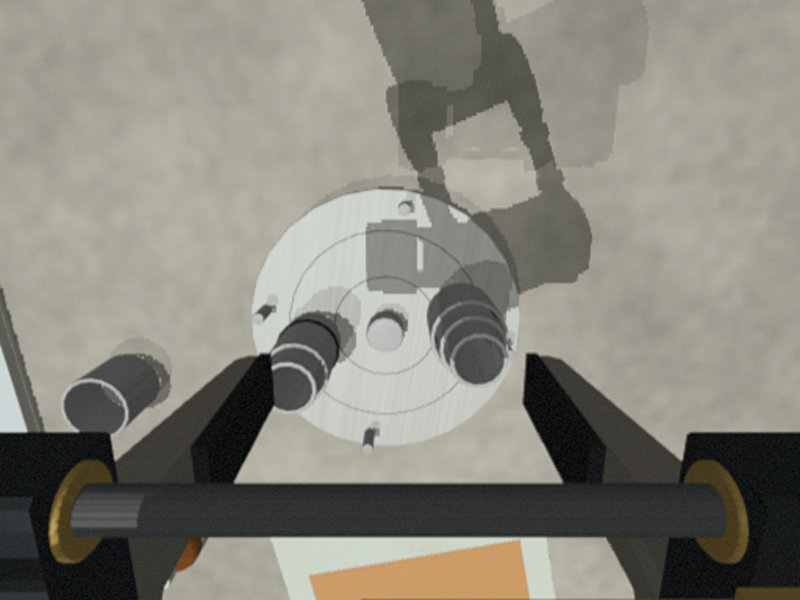

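Wrist view (800 scale): small2 rim at (294,386), small1 rim at (477,358), hub top at (386,334), large2 rim at (96,406).

Run:
```python
from h import *
k=K("wrist")
for n,u,z in [("s2",(294,386),.146),("s1",(477,358),.15),("hub",(386,334),.066),("L2",(96,406),.062),("pegtop",(404,209),.07),("pegbot",(367,448),.07),("pegL",(263,317),.07)]:
    print(n,px2w("wrist",np.array(u)*.64,z,k)[:2].round(4))
```

```text
s2 [0.4887 0.2358]
s1 [0.4664 0.3605]
hub [0.4778 0.2974]
L2 [0.5463 0.0412]
pegtop [0.3743 0.3121]
pegbot [0.5828 0.2801]
pegL [0.4618 0.1965]
```

{"fn": "send_rows", "kwargs": {
  "steps": [
    {"slide":[0,-0.3,0.3],"angular":[0,0,0]},
    {"slide":[0.1,-0.615,0.607],"angular":[0,0,0]},
    {"slide":[0.4,-0.615,0.607],"angular":[0,0,0]},
    {"slide":[0.75,-0.615,0.607],"angular":[0,0,0]},
    {"slide":[0.75,-0.615,0.607],"angular":[0,0,0]},
    {"slide":[0.75,-0.615,0.607],"angular":[0,0,0]}
  ]
}}

```text
t: 2.2
eef_pos: [0.4894, 0.2342, 0.2087]
eef_rot: [-0.002, 1.572, 0.001]
wrist_force: [0.1, -0.5, 0.5]
width: 0.0919
```

Run:
```python
from h import *
o,r=pose(); print(o["q"].round(3),o["eef_pos"].round(4),o["eef_rot"].round(4)); im=imaging.camera("wrist"); 
cv2.imwrite("pics/w2.png",cv2.resize(im[:,:,::-1],(800,600),interpolation=cv2.INTER_CUBIC))
```

```text
[ 0.223  0.08   1.694  0.     1.369 -1.349] [0.4894 0.2342 0.2087] [-1.6000e-03  1.5723e+00  1.4000e-03]
```

View pics/w2.png

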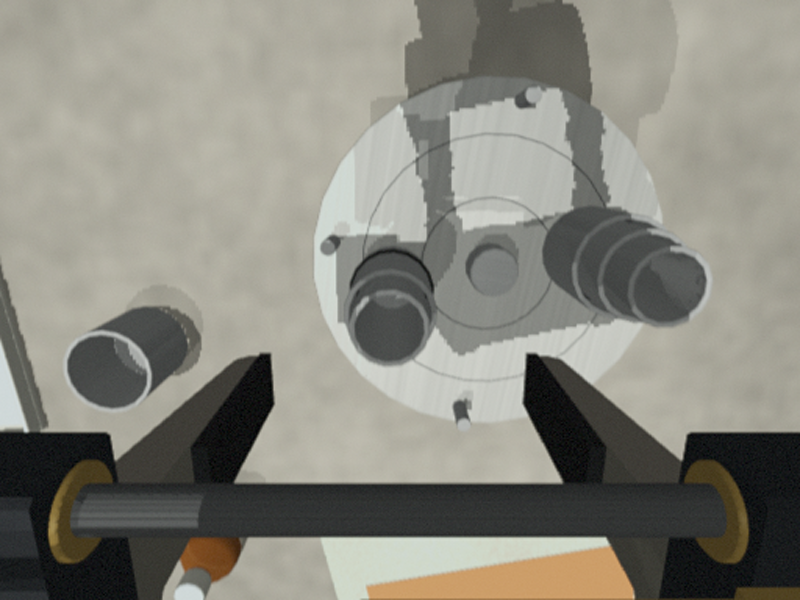

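Small2 rim at (390,324), small1 rim at (667,284), large2 rim at (108,371).

Run:
```python
from h import *
k=K("wrist")
for n,u,z in [("s2",(390,324),.146),("s1",(667,284),.15),("hub",(494,270),.066),("L2",(108,371),.062)]:
    print(n,px2w("wrist",np.array(u)*.64,z,k)[:2].round(4))
```

```text
s2 [0.4908 0.2308]
s1 [0.4697 0.3601]
hub [0.4805 0.2954]
L2 [0.5516 0.038 ]
```

{"fn": "send_rows", "kwargs": {
  "steps": [
    {"slide":[0.2,-0.025,0.01],"angular":[0,0,0]},
    {"slide":[0.4,-0.025,0.01],"angular":[0,0,0]},
    {"slide":[0.55,-0.025,0.01],"angular":[0,0,0]},
    {"slide":[0.68,-0.025,0.01],"angular":[0,0,0]},
    {"slide":[0.68,-0.025,0.01],"angular":[0,0,0]},
    {"slide":[0.68,-0.025,0.01],"angular":[0,0,0]}
  ]
}}

```text
t: 2.85
eef_pos: [0.4929, 0.231, 0.1294]
eef_rot: [-0.0, 1.567, 0.001]
wrist_force: [-0.5, -0.6, 0.9]
width: 0.092
```

{"fn": "send_rows", "kwargs": {
  "steps": [
    {"slide":[0,0,0],"angular":[0,0,0]},
    {"slide":[0,0,0],"angular":[0,0,0]},
    {"slide":[0,0,0],"angular":[0,0,0]},
    {"slide":[0,0,0],"angular":[0,0,0]},
    {"slide":[0,0,0],"angular":[0,0,0]},
    {"slide":[0,0,0],"angular":[0,0,0]},
    {"slide":[0,0,0],"angular":[0,0,0]},
    {"slide":[0,0,0],"angular":[0,0,0]}
  ],
  "grip": 1,
  "grip_force": 30
}}

```text
t: 3.65
eef_pos: [0.4916, 0.23, 0.127]
eef_rot: [-0.0, 1.571, -0.0]
wrist_force: [-0.3, -0.9, -0.2]
width: 0.0396
```

{"fn": "send_rows", "kwargs": {
  "steps": [
    {"slide":[-0.03,0,0],"angular":[0,0,0]},
    {"slide":[-0.06,0,0],"angular":[0,0,0]},
    {"slide":[-0.09,0,0],"angular":[0,0,0]},
    {"slide":[-0.12,0,0],"angular":[0,0,0]},
    {"slide":[-0.15,0,0],"angular":[0,0,0]},
    {"slide":[-0.18,0,0],"angular":[0,0,0]}
  ]
}}

```text
t: 4.25
eef_pos: [0.4916, 0.2302, 0.1489]
eef_rot: [-0.0, 1.571, 0.0]
wrist_force: [-0.2, 0.2, -4.5]
width: 0.0394
```

{"fn": "send_rows", "kwargs": {
  "steps": [
    {"slide":[-0.04,0,0],"angular":[0,0,0]},
    {"slide":[-0.08,0,0],"angular":[0,0,0]},
    {"slide":[-0.12,0,0],"angular":[0,0,0]},
    {"slide":[-0.16,0,0],"angular":[0,0,0]},
    {"slide":[-0.2,0,0],"angular":[0,0,0]},
    {"slide":[-0.24,0,0],"angular":[0,0,0]},
    {"slide":[-0.28,0,0],"angular":[0,0,0]},
    {"slide":[-0.32,0,0],"angular":[0,0,0]}
  ]
}}

```text
t: 5.05
eef_pos: [0.4921, 0.2303, 0.1882]
eef_rot: [0.0, 1.569, 0.0]
wrist_force: [-0.5, -0.1, -2.0]
width: 0.0397
```

{"fn": "send_rows", "kwargs": {
  "steps": [
    {"slide":[-0.08,0,0],"angular":[0,0,0]},
    {"slide":[-0.2,0,0],"angular":[0,0,0]},
    {"slide":[-0.4,0,0],"angular":[0,0,0]},
    {"slide":[-0.5,0,0],"angular":[0,0,0]},
    {"slide":[-0.5,0,0],"angular":[0,0,0]}
  ]
}}

```text
t: 5.55
eef_pos: [0.4931, 0.2305, 0.2501]
eef_rot: [0.001, 1.565, 0.001]
wrist_force: [-0.3, -0.1, -2.7]
width: 0.0391
```

Run:
```python
from h import *
o,r=pose(); print(o["eef_pos"].round(4),o["wrist_force"].round(1)); 
a=imaging.camera("scene")[90:260,70:430]; b=imaging.camera("side")[90:260,160:340]
a=cv2.resize(a,None,fx=2.2,fy=2.2,interpolation=cv2.INTER_CUBIC)
cv2.imwrite("pics/s3.png",a[:,:,::-1])
```

```text
[0.4931 0.2305 0.2501] [-0.3 -0.1 -2.7]
```

View pics/s3.png

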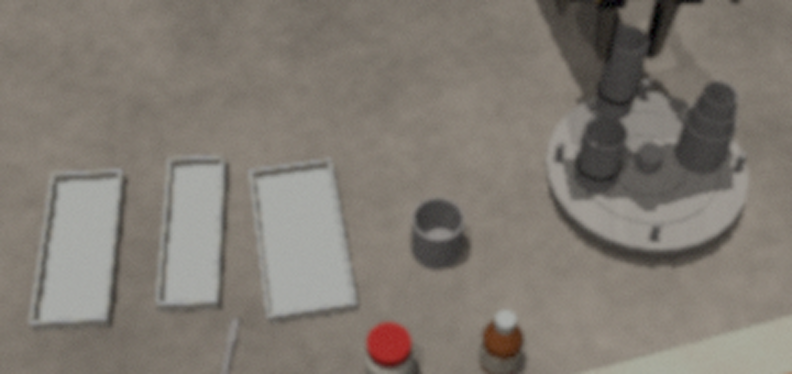

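Small2 is free and hanging, medium2 stayed on the platter, and large2 hasn't moved. On to the trays.

{"fn": "send_rows", "kwargs": {
  "steps": [
    {"slide":[0,-0.15,0],"angular":[0,0,0]},
    {"slide":[0,-0.4,-0.05],"angular":[0,0,0]},
    {"slide":[0,-0.7,-0.07],"angular":[0,0,0]},
    {"slide":[0,-0.98,-0.07],"angular":[0,0,0]}
  ]
}}

```text
t: 6.05
eef_pos: [0.482, 0.1115, 0.2454]
eef_rot: [-0.001, 1.573, 0.001]
wrist_force: [0.8, -0.2, -1.4]
width: 0.0392
```

{"fn": "send_rows", "kwargs": {
  "steps": [
    {"slide":[0,-0.3,0],"angular":[0,0,0]},
    {"slide":[0,-0.6,-0.05],"angular":[0,0,0]},
    {"slide":[0,-0.98,-0.07],"angular":[0,0,0]}
  ]
}}

```text
t: 6.35
eef_pos: [0.4736, -0.0055, 0.2455]
eef_rot: [-0.0, 1.573, 0.002]
wrist_force: [0.2, -0.5, -1.5]
width: 0.0394
```

{"fn": "send_rows", "kwargs": {
  "steps": [
    {"slide":[0,-0.3,0],"angular":[0,0,0]},
    {"slide":[0,-0.6,-0.05],"angular":[0,0,0]},
    {"slide":[0,-0.98,-0.07],"angular":[0,0,0]}
  ]
}}

```text
t: 6.65
eef_pos: [0.4653, -0.1231, 0.2456]
eef_rot: [0.0, 1.573, 0.002]
wrist_force: [0.6, 0.2, -1.4]
width: 0.0393
```

{"fn": "send_rows", "kwargs": {
  "steps": [
    {"slide":[0,-0.3,0],"angular":[0,0,0]},
    {"slide":[0,-0.6,-0.05],"angular":[0,0,0]},
    {"slide":[0,-0.85,-0.07],"angular":[0,0,0]},
    {"slide":[0,-0.98,-0.07],"angular":[0,0,0]},
    {"slide":[0,-0.98,-0.07],"angular":[0,0,0]},
    {"slide":[0,-0.98,-0.07],"angular":[0,0,0]}
  ]
}}

```text
t: 7.25
eef_pos: [0.458, -0.2392, 0.2463]
eef_rot: [0.001, 1.572, 0.002]
wrist_force: [-0.2, -0.9, -2.3]
width: 0.0395
```

Run:
```python
from h import *
o,r=pose(); print(o["q"].round(3),o["eef_pos"].round(4),o["eef_rot"].round(4),o["width"]); im=imaging.camera("wrist"); 
cv2.imwrite("pics/w3.png",cv2.resize(im[:,:,::-1],(800,600),interpolation=cv2.INTER_CUBIC))
```

```text
[-7.160e-01 -1.400e-02  1.716e+00  1.000e-03  1.441e+00 -2.287e+00] [ 0.458  -0.2392  0.2463] [1.0000e-03 1.5717e+00 1.7000e-03] 0.03948341136260936
```

View pics/w3.png

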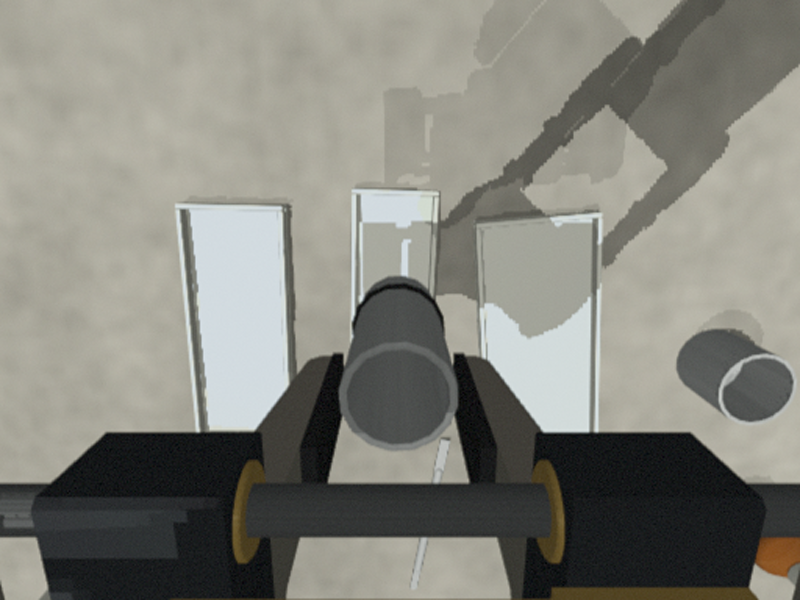

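Near corners (tops): left tray (177,205),(291,204); middle (352,188),(440,191); right (476,224),(602,212). The sleeve hangs upright in the jaws.

Run:
```python
from h import *
k=K("wrist")
for n,a,b,yaw,W in [("left/M",(177,205),(291,204),-.5,.084),("mid/S",(352,188),(440,191),-1.8,.068),("right/L",(476,224),(602,212),5.2,.1)]:
    P=np.array([px2w("wrist",np.array(u)*.64,.018,k)[:2] for u in (a,b)]); e=P[1]-P[0]
    y2=np.degrees(np.arctan2(-e[0],e[1])); t=np.radians((yaw+y2)/2); c=P.mean(0)+.104*np.array([np.cos(t),np.sin(t)])
    print(n,P.round(4).tolist(),"w",np.linalg.norm(e).round(4),"yaw",y2.round(1),"centre",c.round(4))
```

```text
left/M [[0.4137, -0.4099], [0.4128, -0.3214]] w 0.0885 yaw 0.6 centre [ 0.5173 -0.3656]
mid/S [[0.4007, -0.2739], [0.4028, -0.2061]] w 0.0678 yaw -1.8 centre [ 0.5057 -0.2433]
right/L [[0.4281, -0.1773], [0.4187, -0.0795]] w 0.0982 yaw 5.5 centre [ 0.5269 -0.1187]
```

{"fn": "send_rows", "kwargs": {
  "steps": [
    {"slide":[0.3,-0.01,-0.01],"angular":[0,0,0]},
    {"slide":[0.6,-0.01,-0.01],"angular":[0,0,0]},
    {"slide":[0.85,-0.01,-0.01],"angular":[0,0,0]},
    {"slide":[1,-0.01,-0.01],"angular":[0,0,0]},
    {"slide":[1,-0.01,-0.01],"angular":[0,0,0]},
    {"slide":[1,-0.01,-0.01],"angular":[0,0,0]}
  ]
}}

```text
t: 7.9
eef_pos: [0.4574, -0.2406, 0.1276]
eef_rot: [-0.001, 1.57, 0.001]
wrist_force: [-0.4, -0.2, -0.7]
width: 0.0394
```

{"fn": "send_rows", "kwargs": {
  "steps": [
    {"slide":[0.1,0,0],"angular":[0,0,0]},
    {"slide":[0.2,0,0],"angular":[0,0,0]},
    {"slide":[0.25,0,0],"angular":[0,0,0]},
    {"slide":[0.29,0,0],"angular":[0,0,0]},
    {"slide":[0.32,0,0],"angular":[0,0,0]},
    {"slide":[0.32,0,0],"angular":[0,0,0]},
    {"slide":[0.32,0,0],"angular":[0,0,0]}
  ]
}}

```text
t: 8.6
eef_pos: [0.4571, -0.2416, 0.0888]
eef_rot: [-0.0, 1.57, -0.0]
wrist_force: [0.3, 0.3, -1.8]
width: 0.0399
```

{"fn": "send_rows", "kwargs": {
  "steps": [
    {"slide":[0.01,0,0],"angular":[0,0,0]},
    {"slide":[0.015,0,0],"angular":[0,0,0]},
    {"slide":[0.015,0,0],"angular":[0,0,0]}
  ]
}}

```text
t: 8.9
eef_pos: [0.457, -0.2416, 0.087]
eef_rot: [-0.0, 1.571, -0.0]
wrist_force: [0.6, -0.1, -1.8]
width: 0.0394
```

{"fn": "send_rows", "kwargs": {
  "steps": [
    {"slide":[0,0,0],"angular":[0,0,0]},
    {"slide":[0,0,0],"angular":[0,0,0]},
    {"slide":[0,0,0],"angular":[0,0,0]},
    {"slide":[0,0,0],"angular":[0,0,0]},
    {"slide":[0,0,0],"angular":[0,0,0]},
    {"slide":[0,0,0],"angular":[0,0,0]}
  ],
  "grip": -0.4
}}

```text
t: 9.5
eef_pos: [0.4569, -0.2414, 0.0868]
eef_rot: [-0.0, 1.571, 0.0]
wrist_force: [0.3, -0.9, 0.3]
width: 0.0641
```

{"fn": "send_rows", "kwargs": {
  "steps": [
    {"slide":[-0.2,0,0],"angular":[0,0,0]},
    {"slide":[-0.5,0,0],"angular":[0,0,0]},
    {"slide":[-0.8,0,0],"angular":[0,0,0]},
    {"slide":[-1,0,0],"angular":[0,0,0]},
    {"slide":[-1,0,0],"angular":[0,0,0]}
  ],
  "grip": -1
}}

```text
t: 10.0
eef_pos: [0.4589, -0.2431, 0.2111]
eef_rot: [-0.004, 1.565, -0.004]
wrist_force: [0.1, -1.0, 0.3]
width: 0.092
```

{"fn": "send_rows", "kwargs": {
  "steps": [
    {"slide":[0,0.3,0],"angular":[0,0,0]},
    {"slide":[0,0.65,0.05],"angular":[0,0,0]},
    {"slide":[0,0.983,0.07],"angular":[0,0,0]}
  ]
}}

```text
t: 10.3
eef_pos: [0.4646, -0.1219, 0.2051]
eef_rot: [0.002, 1.573, 0.0]
wrist_force: [0.4, -0.1, 0.2]
width: 0.0919
```

{"fn": "send_rows", "kwargs": {
  "steps": [
    {"slide":[0,0.3,0],"angular":[0,0,0]},
    {"slide":[0,0.65,0.05],"angular":[0,0,0]},
    {"slide":[0,0.983,0.07],"angular":[0,0,0]}
  ]
}}

```text
t: 10.6
eef_pos: [0.4729, -0.0037, 0.2052]
eef_rot: [0.001, 1.573, 0.0]
wrist_force: [0.5, 0.2, 0.4]
width: 0.0917
```

{"fn": "send_rows", "kwargs": {
  "steps": [
    {"slide":[0,0.3,0],"angular":[0,0,0]},
    {"slide":[0,0.65,0.05],"angular":[0,0,0]},
    {"slide":[0,0.983,0.07],"angular":[0,0,0]}
  ]
}}

```text
t: 10.9
eef_pos: [0.4813, 0.1142, 0.2052]
eef_rot: [-0.0, 1.573, 0.0]
wrist_force: [0.5, -0.6, 0.6]
width: 0.0918
```

{"fn": "send_rows", "kwargs": {
  "steps": [
    {"slide":[0,0.3,0],"angular":[0,0,0]},
    {"slide":[0,0.65,0.05],"angular":[0,0,0]},
    {"slide":[0,0.85,0.07],"angular":[0,0,0]},
    {"slide":[0,0.983,0.07],"angular":[0,0,0]},
    {"slide":[0,0.983,0.07],"angular":[0,0,0]},
    {"slide":[0,0.983,0.07],"angular":[0,0,0]}
  ]
}}

```text
t: 11.5
eef_pos: [0.4901, 0.2296, 0.206]
eef_rot: [-0.001, 1.572, -0.001]
wrist_force: [-0.7, -0.7, -0.0]
width: 0.0918
```

Run:
```python
from h import *
o,r=pose(); print(o["q"].round(3),o["eef_pos"].round(4),o["eef_rot"].round(4),o["width"]); im=imaging.camera("wrist"); 
cv2.imwrite("pics/w4.png",cv2.resize(im[:,:,::-1],(800,600),interpolation=cv2.INTER_CUBIC))
```

```text
[ 2.150e-01  7.900e-02  1.701e+00 -1.000e-03  1.363e+00 -1.356e+00] [0.4901 0.2296 0.206 ] [-9.000e-04  1.572e+00 -6.000e-04] 0.09179626526383425
```

View pics/w4.png

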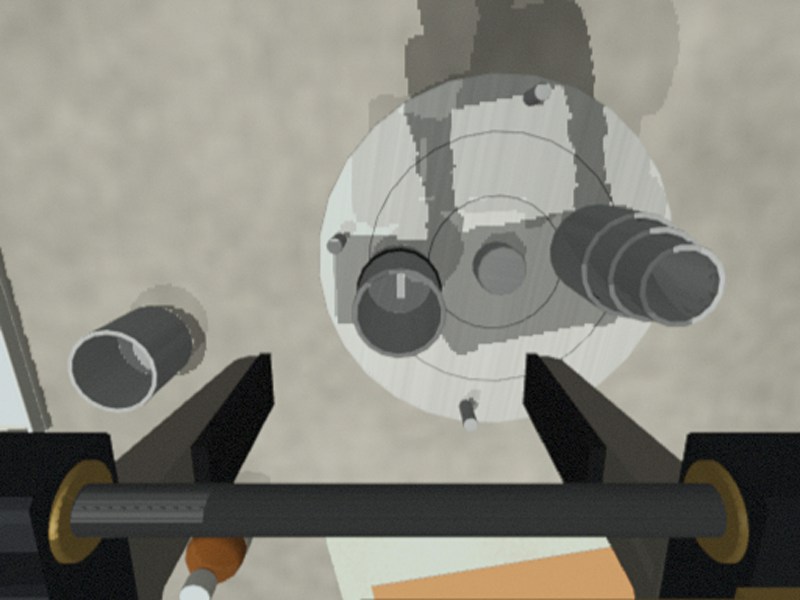

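Medium2's rim is centred between the jaws (400,312), so I'll go down, grip, lift and carry it to the far slot of the medium tray.

{"fn": "send_rows", "kwargs": {
  "steps": [
    {"slide":[0.25,0,0],"angular":[0,0,0]},
    {"slide":[0.5,0,0.005],"angular":[0,0,0]},
    {"slide":[0.75,0,0.005],"angular":[0,0,0]},
    {"slide":[0.908,0,0.005],"angular":[0,0,0]},
    {"slide":[0.908,0,0.005],"angular":[0,0,0]},
    {"slide":[0.908,0,0.005],"angular":[0,0,0]}
  ]
}}

```text
t: 12.15
eef_pos: [0.4914, 0.2295, 0.0984]
eef_rot: [0.001, 1.571, -0.001]
wrist_force: [0.8, 0.1, 0.4]
width: 0.0921
```

{"fn": "send_rows", "kwargs": {
  "steps": [
    {"slide":[0,0,0],"angular":[0,0,0]},
    {"slide":[0,0,0],"angular":[0,0,0]},
    {"slide":[0,0,0],"angular":[0,0,0]},
    {"slide":[0,0,0],"angular":[0,0,0]},
    {"slide":[0,0,0],"angular":[0,0,0]},
    {"slide":[0,0,0],"angular":[0,0,0]},
    {"slide":[0,0,0],"angular":[0,0,0]}
  ],
  "grip": 1
}}

```text
t: 12.85
eef_pos: [0.4912, 0.2303, 0.098]
eef_rot: [-0.0, 1.57, 0.0]
wrist_force: [0.1, -1.0, 1.5]
width: 0.0501
```

{"fn": "send_rows", "kwargs": {
  "steps": [
    {"slide":[-0.1,0,0],"angular":[0,0,0]},
    {"slide":[-0.3,0,0],"angular":[0,0,0]},
    {"slide":[-0.5,0,0],"angular":[0,0,0]},
    {"slide":[-0.75,0,0],"angular":[0,0,0]},
    {"slide":[-0.98,0,0],"angular":[0,0,0]},
    {"slide":[-0.98,0,0],"angular":[0,0,0]}
  ]
}}

```text
t: 13.45
eef_pos: [0.4934, 0.2311, 0.22]
eef_rot: [0.001, 1.563, 0.002]
wrist_force: [0.7, 0.2, -2.6]
width: 0.0498
```

{"fn": "send_rows", "kwargs": {
  "steps": [
    {"slide":[0,-0.15,0.02],"angular":[0,0,0]},
    {"slide":[0,-0.4,0.06],"angular":[0,0,0]},
    {"slide":[0,-0.7,0.1],"angular":[0,0,0]},
    {"slide":[0,-0.995,0.128],"angular":[0,0,0]}
  ]
}}

```text
t: 13.85
eef_pos: [0.5053, 0.11, 0.2133]
eef_rot: [-0.001, 1.574, 0.001]
wrist_force: [-0.4, -0.0, -2.9]
width: 0.0502
```

{"fn": "send_rows", "kwargs": {
  "steps": [
    {"slide":[0,-0.33,0.04],"angular":[0,0,0]},
    {"slide":[0,-0.66,0.08],"angular":[0,0,0]},
    {"slide":[0,-0.995,0.128],"angular":[0,0,0]}
  ]
}}

```text
t: 14.15
eef_pos: [0.5206, -0.0095, 0.2134]
eef_rot: [0.001, 1.574, 0.001]
wrist_force: [0.5, 1.2, -3.1]
width: 0.05
```

{"fn": "send_rows", "kwargs": {
  "steps": [
    {"slide":[0,-0.33,0.04],"angular":[0,0,0]},
    {"slide":[0,-0.66,0.08],"angular":[0,0,0]},
    {"slide":[0,-0.995,0.128],"angular":[0,0,0]}
  ]
}}

```text
t: 14.45
eef_pos: [0.5361, -0.1288, 0.2133]
eef_rot: [0.001, 1.574, 0.001]
wrist_force: [0.9, 0.5, -4.0]
width: 0.05
```

{"fn": "send_rows", "kwargs": {
  "steps": [
    {"slide":[0,-0.33,0.04],"angular":[0,0,0]},
    {"slide":[0,-0.66,0.08],"angular":[0,0,0]},
    {"slide":[0,-0.995,0.128],"angular":[0,0,0]}
  ]
}}

```text
t: 14.75
eef_pos: [0.5516, -0.2481, 0.2131]
eef_rot: [0.002, 1.573, 0.002]
wrist_force: [1.1, 0.6, -3.4]
width: 0.0502
```

{"fn": "send_rows", "kwargs": {
  "steps": [
    {"slide":[0,-0.33,0.04],"angular":[0,0,0]},
    {"slide":[0,-0.66,0.08],"angular":[0,0,0]},
    {"slide":[0,-0.88,0.11],"angular":[0,0,0]},
    {"slide":[0,-0.995,0.128],"angular":[0,0,0]},
    {"slide":[0,-0.995,0.128],"angular":[0,0,0]},
    {"slide":[0,-0.995,0.128],"angular":[0,0,0]},
    {"slide":[0,-0.995,0.128],"angular":[0,0,0]}
  ]
}}

```text
t: 15.45
eef_pos: [0.5678, -0.3651, 0.2146]
eef_rot: [0.0, 1.572, 0.002]
wrist_force: [0.5, -0.9, -3.0]
width: 0.0499
```

{"fn": "send_rows", "kwargs": {
  "steps": [
    {"slide":[0.25,-0.01,0],"angular":[0,0,0]},
    {"slide":[0.5,-0.01,0],"angular":[0,0,0]},
    {"slide":[0.75,-0.01,0],"angular":[0,0,0]},
    {"slide":[1,-0.01,0],"angular":[0,0,0]},
    {"slide":[1,-0.01,0],"angular":[0,0,0]}
  ]
}}

```text
t: 15.95
eef_pos: [0.565, -0.3637, 0.0898]
eef_rot: [0.005, 1.579, 0.007]
wrist_force: [-0.8, 1.7, -4.2]
width: 0.0498
```

{"fn": "send_rows", "kwargs": {
  "steps": [
    {"slide":[0.08,0,0],"angular":[0,0,0]},
    {"slide":[0.16,0,0],"angular":[0,0,0]},
    {"slide":[0.21,0,0],"angular":[0,0,0]},
    {"slide":[0.25,0,0],"angular":[0,0,0]},
    {"slide":[0.265,0,0],"angular":[0,0,0]},
    {"slide":[0.265,0,0],"angular":[0,0,0]},
    {"slide":[0.265,0,0],"angular":[0,0,0]}
  ]
}}

```text
t: 16.65
eef_pos: [0.5681, -0.368, 0.0641]
eef_rot: [-0.001, 1.57, -0.0]
wrist_force: [0.3, -0.1, -3.8]
width: 0.0497
```

{"fn": "send_rows", "kwargs": {
  "steps": [
    {"slide":[0.01,0,0],"angular":[0,0,0]},
    {"slide":[0.017,0,0],"angular":[0,0,0]},
    {"slide":[0.017,0,0],"angular":[0,0,0]}
  ]
}}

```text
t: 16.95
eef_pos: [0.5681, -0.368, 0.0621]
eef_rot: [-0.0, 1.57, -0.0]
wrist_force: [0.2, -0.1, -1.7]
width: 0.0496
```

{"fn": "send_rows", "kwargs": {
  "steps": [
    {"slide":[0,0,0],"angular":[0,0,0]},
    {"slide":[0,0,0],"angular":[0,0,0]},
    {"slide":[0,0,0],"angular":[0,0,0]},
    {"slide":[0,0,0],"angular":[0,0,0]},
    {"slide":[0,0,0],"angular":[0,0,0]},
    {"slide":[0,0,0],"angular":[0,0,0]}
  ],
  "grip": -0.6
}}

```text
t: 17.55
eef_pos: [0.5679, -0.3678, 0.0617]
eef_rot: [-0.0, 1.571, 0.0]
wrist_force: [0.3, 0.1, 0.0]
width: 0.0733
```

{"fn": "send_rows", "kwargs": {
  "steps": [
    {"slide":[-0.2,0,0],"angular":[0,0,0]},
    {"slide":[-0.5,0,0],"angular":[0,0,0]},
    {"slide":[-0.8,0,0],"angular":[0,0,0]},
    {"slide":[-1,0,0],"angular":[0,0,0]},
    {"slide":[-1,0,0],"angular":[0,0,0]}
  ],
  "grip": -1
}}

```text
t: 18.05
eef_pos: [0.57, -0.3696, 0.1869]
eef_rot: [-0.005, 1.564, -0.005]
wrist_force: [0.8, -0.2, 0.6]
width: 0.092
```

Run:
```python
from h import *
o,r=pose(); print(o["eef_pos"].round(4),o["wrist_force"].round(1)); 
a=imaging.camera("scene")[110:290,60:430]
cv2.imwrite("pics/s4.png",cv2.resize(a,None,fx=2.1,fy=2.1,interpolation=cv2.INTER_CUBIC)[:,:,::-1])
```

```text
[ 0.57   -0.3696  0.1869] [ 0.8 -0.2  0.6]
```

View pics/s4.png

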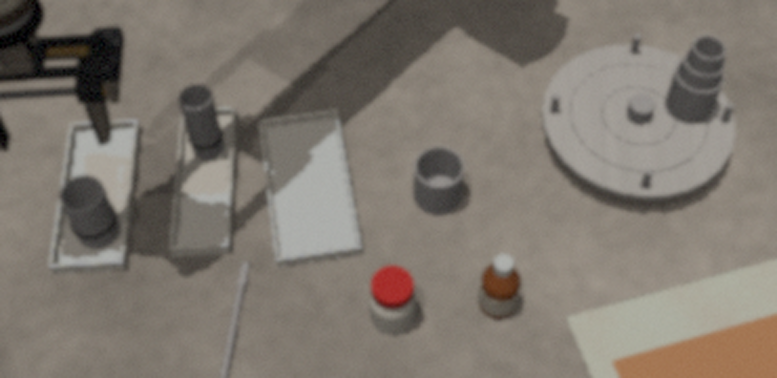

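Small2 and medium2 stand in their trays, and the right-hand stack and large2 haven't moved. Back for small1.

{"fn": "send_rows", "kwargs": {
  "steps": [
    {"slide":[0,0.2,0],"angular":[0,0,0]},
    {"slide":[-0.05,0.55,-0.06],"angular":[0,0,0]},
    {"slide":[-0.093,0.867,-0.118],"angular":[0,0,0]}
  ]
}}

```text
t: 18.4
eef_pos: [0.5522, -0.2618, 0.1899]
eef_rot: [0.003, 1.574, 0.002]
wrist_force: [1.0, 0.5, -0.2]
width: 0.0922
```

{"fn": "send_rows", "kwargs": {
  "steps": [
    {"slide":[-0.03,0.3,-0.04],"angular":[0,0,0]},
    {"slide":[-0.06,0.6,-0.08],"angular":[0,0,0]},
    {"slide":[-0.093,0.867,-0.118],"angular":[0,0,0]}
  ]
}}

```text
t: 18.7
eef_pos: [0.538, -0.1574, 0.2015]
eef_rot: [0.001, 1.574, 0.002]
wrist_force: [1.3, 0.6, 0.2]
width: 0.0918
```

{"fn": "send_rows", "kwargs": {
  "steps": [
    {"slide":[-0.03,0.3,-0.04],"angular":[0,0,0]},
    {"slide":[-0.06,0.6,-0.08],"angular":[0,0,0]},
    {"slide":[-0.093,0.867,-0.118],"angular":[0,0,0]}
  ]
}}

```text
t: 19.0
eef_pos: [0.5238, -0.0536, 0.2128]
eef_rot: [0.001, 1.575, 0.002]
wrist_force: [0.3, -0.7, 0.2]
width: 0.0918
```

{"fn": "send_rows", "kwargs": {
  "steps": [
    {"slide":[-0.03,0.3,-0.04],"angular":[0,0,0]},
    {"slide":[-0.06,0.6,-0.08],"angular":[0,0,0]},
    {"slide":[-0.093,0.867,-0.118],"angular":[0,0,0]}
  ]
}}

```text
t: 19.3
eef_pos: [0.5096, 0.0501, 0.224]
eef_rot: [0.0, 1.575, 0.001]
wrist_force: [-0.5, -0.0, 0.2]
width: 0.0919
```

{"fn": "send_rows", "kwargs": {
  "steps": [
    {"slide":[-0.03,0.3,-0.04],"angular":[0,0,0]},
    {"slide":[-0.06,0.6,-0.08],"angular":[0,0,0]},
    {"slide":[-0.093,0.867,-0.118],"angular":[0,0,0]}
  ]
}}

```text
t: 19.6
eef_pos: [0.4954, 0.1539, 0.2352]
eef_rot: [-0.001, 1.575, 0.0]
wrist_force: [0.7, 0.2, 0.4]
width: 0.0921
```

{"fn": "send_rows", "kwargs": {
  "steps": [
    {"slide":[-0.03,0.3,-0.04],"angular":[0,0,0]},
    {"slide":[-0.06,0.6,-0.08],"angular":[0,0,0]},
    {"slide":[-0.093,0.867,-0.118],"angular":[0,0,0]}
  ]
}}

```text
t: 19.9
eef_pos: [0.4813, 0.2578, 0.2462]
eef_rot: [-0.001, 1.575, -0.0]
wrist_force: [0.6, 0.1, -0.4]
width: 0.092
```

{"fn": "send_rows", "kwargs": {
  "steps": [
    {"slide":[-0.03,0.3,-0.04],"angular":[0,0,0]},
    {"slide":[-0.06,0.6,-0.08],"angular":[0,0,0]},
    {"slide":[-0.093,0.8,-0.118],"angular":[0,0,0]},
    {"slide":[-0.093,0.867,-0.118],"angular":[0,0,0]},
    {"slide":[-0.093,0.867,-0.118],"angular":[0,0,0]},
    {"slide":[-0.093,0.867,-0.118],"angular":[0,0,0]},
    {"slide":[-0.093,0.867,-0.118],"angular":[0,0,0]}
  ]
}}

```text
t: 20.6
eef_pos: [0.4689, 0.3592, 0.2591]
eef_rot: [0.0, 1.572, -0.002]
wrist_force: [0.5, -0.2, -0.1]
width: 0.0922
```

Run:
```python
from h import *
o,r=pose(); print(o["q"].round(3),o["eef_pos"].round(4),o["eef_rot"].round(4),o["width"]); im=imaging.camera("wrist"); 
cv2.imwrite("pics/w5.png",cv2.resize(im[:,:,::-1],(800,600),interpolation=cv2.INTER_CUBIC))
```

```text
[ 0.449  0.173  1.493 -0.     1.477 -1.12 ] [0.4689 0.3592 0.2591] [ 4.0000e-04  1.5716e+00 -1.7000e-03] 0.09217403445452536
```

View pics/w5.png

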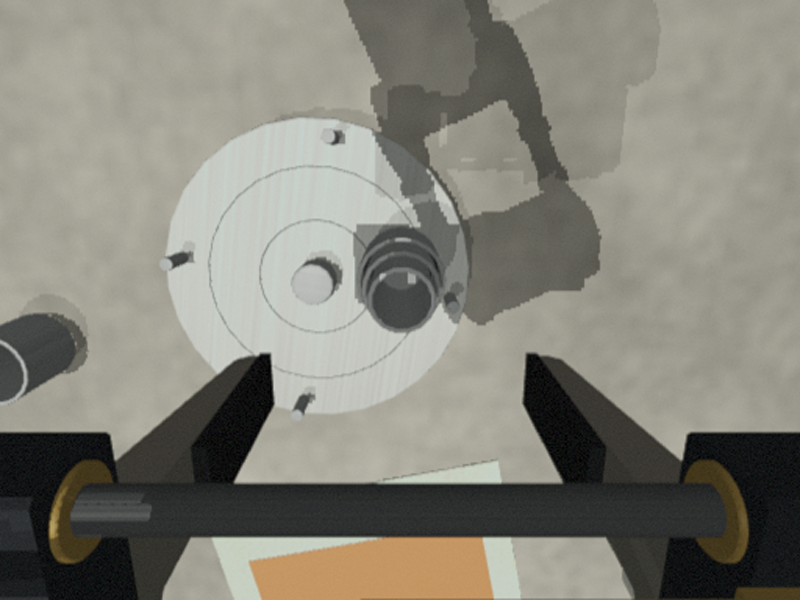

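Run:
```python
from h import *
k=K("wrist")
for n,u,z in [("s1",(401,298),.15),("hub",(315,284),.066)]: print(n,px2w("wrist",np.array(u)*.64,z,k)[:2].round(4))
```

```text
s1 [0.4677 0.3611]
hub [0.479  0.2981]
```

{"fn": "send_rows", "kwargs": {
  "steps": [
    {"slide":[0.25,0.01,-0.005],"angular":[0,0,0]},
    {"slide":[0.5,0.01,-0.005],"angular":[0,0,0]},
    {"slide":[0.75,0.01,-0.005],"angular":[0,0,0]},
    {"slide":[0.9,0.01,-0.005],"angular":[0,0,0]},
    {"slide":[0.9,0.01,-0.005],"angular":[0,0,0]}
  ]
}}

```text
t: 21.15
eef_pos: [0.4662, 0.3598, 0.1484]
eef_rot: [-0.002, 1.577, -0.003]
wrist_force: [0.0, -0.2, 0.8]
width: 0.0923
```

{"fn": "send_rows", "kwargs": {
  "steps": [
    {"slide":[0.08,0,0],"angular":[0,0,0]},
    {"slide":[0.165,0,0],"angular":[0,0,0]},
    {"slide":[0.165,0,0],"angular":[0,0,0]},
    {"slide":[0.165,0,0],"angular":[0,0,0]}
  ]
}}

```text
t: 21.55
eef_pos: [0.4682, 0.3618, 0.1322]
eef_rot: [0.0, 1.57, 0.0]
wrist_force: [0.5, -0.6, -0.1]
width: 0.0919
```

{"fn": "send_rows", "kwargs": {
  "steps": [
    {"slide":[0,0,0],"angular":[0,0,0]},
    {"slide":[0,0,0],"angular":[0,0,0]},
    {"slide":[0,0,0],"angular":[0,0,0]},
    {"slide":[0,0,0],"angular":[0,0,0]},
    {"slide":[0,0,0],"angular":[0,0,0]},
    {"slide":[0,0,0],"angular":[0,0,0]},
    {"slide":[0,0,0],"angular":[0,0,0]},
    {"slide":[0,0,0],"angular":[0,0,0]}
  ],
  "grip": 1
}}

```text
t: 22.35
eef_pos: [0.4681, 0.3615, 0.132]
eef_rot: [-0.001, 1.571, -0.0]
wrist_force: [-0.5, -0.9, 0.3]
width: 0.0393
```

{"fn": "send_rows", "kwargs": {
  "steps": [
    {"slide":[-0.03,0,0],"angular":[0,0,0]},
    {"slide":[-0.06,0,0],"angular":[0,0,0]},
    {"slide":[-0.09,0,0],"angular":[0,0,0]},
    {"slide":[-0.12,0,0],"angular":[0,0,0]},
    {"slide":[-0.15,0,0],"angular":[0,0,0]},
    {"slide":[-0.18,0,0],"angular":[0,0,0]}
  ]
}}

```text
t: 22.95
eef_pos: [0.468, 0.3615, 0.1537]
eef_rot: [-0.0, 1.571, -0.0]
wrist_force: [0.2, -1.0, -6.5]
width: 0.0394
```

{"fn": "send_rows", "kwargs": {
  "steps": [
    {"slide":[-0.04,0,0],"angular":[0,0,0]},
    {"slide":[-0.08,0,0],"angular":[0,0,0]},
    {"slide":[-0.12,0,0],"angular":[0,0,0]},
    {"slide":[-0.16,0,0],"angular":[0,0,0]},
    {"slide":[-0.2,0,0],"angular":[0,0,0]},
    {"slide":[-0.24,0,0],"angular":[0,0,0]},
    {"slide":[-0.28,0,0],"angular":[0,0,0]},
    {"slide":[-0.32,0,0],"angular":[0,0,0]}
  ]
}}

```text
t: 23.75
eef_pos: [0.4685, 0.3622, 0.1933]
eef_rot: [0.001, 1.569, 0.001]
wrist_force: [0.2, -0.3, -1.9]
width: 0.0395
```

Run:
```python
from h import *
a=imaging.camera("scene")[80:180,330:430]; b=imaging.camera("side")[80:180,160:260]
cv2.imwrite("pics/s5.png",np.hstack([cv2.resize(i,None,fx=4,fy=4,interpolation=cv2.INTER_CUBIC)[:,:,::-1] for i in(a,b)]))
print(manip.get_obs()["wrist_force"])
```

```text
[ 0.6270101   0.22931006 -2.6590307 ]
```

Force fell to the sleeve's weight (−2 N), so small1 is free. I'll take it to the far slot of the small tray.

{"fn": "send_rows", "kwargs": {
  "steps": [
    {"slide":[-0.08,0,0],"angular":[0,0,0]},
    {"slide":[-0.2,0,0],"angular":[0,0,0]},
    {"slide":[-0.4,0,0],"angular":[0,0,0]},
    {"slide":[-0.5,0,0],"angular":[0,0,0]},
    {"slide":[-0.5,0,0],"angular":[0,0,0]}
  ]
}}

```text
t: 24.35
eef_pos: [0.4695, 0.3624, 0.2552]
eef_rot: [0.002, 1.566, 0.002]
wrist_force: [0.9, -0.5, -2.0]
width: 0.0393
```

{"fn": "send_rows", "kwargs": {
  "steps": [
    {"slide":[0,-0.15,0.02],"angular":[0,0,0]},
    {"slide":[0,-0.4,0.06],"angular":[0,0,0]},
    {"slide":[0,-0.7,0.1],"angular":[0,0,0]},
    {"slide":[0,-0.84,0.124],"angular":[0,0,0]}
  ]
}}

```text
t: 24.75
eef_pos: [0.4827, 0.2585, 0.2508]
eef_rot: [-0.0, 1.572, -0.002]
wrist_force: [-0.2, 0.1, -1.7]
width: 0.0396
```

{"fn": "send_rows", "kwargs": {
  "steps": [
    {"slide":[0,-0.28,0.04],"angular":[0,0,0]},
    {"slide":[0,-0.56,0.08],"angular":[0,0,0]},
    {"slide":[0,-0.84,0.124],"angular":[0,0,0]}
  ]
}}

```text
t: 25.05
eef_pos: [0.4974, 0.1588, 0.251]
eef_rot: [-0.0, 1.572, 0.0]
wrist_force: [-0.2, 0.9, -1.7]
width: 0.0397
```

{"fn": "send_rows", "kwargs": {
  "steps": [
    {"slide":[0,-0.28,0.04],"angular":[0,0,0]},
    {"slide":[0,-0.56,0.08],"angular":[0,0,0]},
    {"slide":[0,-0.84,0.124],"angular":[0,0,0]}
  ]
}}

```text
t: 25.35
eef_pos: [0.5123, 0.058, 0.251]
eef_rot: [0.0, 1.572, 0.0]
wrist_force: [0.3, -0.8, -2.2]
width: 0.0394
```

{"fn": "send_rows", "kwargs": {
  "steps": [
    {"slide":[0,-0.28,0.04],"angular":[0,0,0]},
    {"slide":[0,-0.56,0.08],"angular":[0,0,0]},
    {"slide":[0,-0.84,0.124],"angular":[0,0,0]}
  ]
}}

```text
t: 25.65
eef_pos: [0.5272, -0.0428, 0.251]
eef_rot: [0.0, 1.572, 0.0]
wrist_force: [0.9, 0.1, -2.6]
width: 0.0393
```

{"fn": "send_rows", "kwargs": {
  "steps": [
    {"slide":[0,-0.28,0.04],"angular":[0,0,0]},
    {"slide":[0,-0.56,0.08],"angular":[0,0,0]},
    {"slide":[0,-0.84,0.124],"angular":[0,0,0]}
  ]
}}

```text
t: 25.95
eef_pos: [0.5421, -0.1435, 0.2509]
eef_rot: [0.001, 1.572, 0.001]
wrist_force: [1.0, 0.5, -2.3]
width: 0.0394
```

{"fn": "send_rows", "kwargs": {
  "steps": [
    {"slide":[0,-0.28,0.04],"angular":[0,0,0]},
    {"slide":[0,-0.56,0.08],"angular":[0,0,0]},
    {"slide":[0,-0.75,0.124],"angular":[0,0,0]},
    {"slide":[0,-0.84,0.124],"angular":[0,0,0]},
    {"slide":[0,-0.84,0.124],"angular":[0,0,0]},
    {"slide":[0,-0.84,0.124],"angular":[0,0,0]},
    {"slide":[0,-0.84,0.124],"angular":[0,0,0]}
  ]
}}

```text
t: 26.65
eef_pos: [0.5574, -0.2417, 0.2519]
eef_rot: [-0.001, 1.571, 0.002]
wrist_force: [-0.2, -1.0, -2.4]
width: 0.0393
```

{"fn": "send_rows", "kwargs": {
  "steps": [
    {"slide":[0.25,0,0],"angular":[0,0,0]},
    {"slide":[0.5,0,0],"angular":[0,0,0]},
    {"slide":[0.75,0,0],"angular":[0,0,0]},
    {"slide":[0.95,0,0],"angular":[0,0,0]},
    {"slide":[1,0,0],"angular":[0,0,0]},
    {"slide":[1,0,0],"angular":[0,0,0]},
    {"slide":[1,0,0],"angular":[0,0,0]}
  ]
}}

```text
t: 27.35
eef_pos: [0.5584, -0.2433, 0.1338]
eef_rot: [-0.002, 1.569, -0.001]
wrist_force: [0.3, -1.5, -1.8]
width: 0.0393
```

{"fn": "send_rows", "kwargs": {
  "steps": [
    {"slide":[0.1,0,0],"angular":[0,0,0]},
    {"slide":[0.2,0,0],"angular":[0,0,0]},
    {"slide":[0.29,0,0],"angular":[0,0,0]},
    {"slide":[0.34,0,0],"angular":[0,0,0]},
    {"slide":[0.37,0,0],"angular":[0,0,0]},
    {"slide":[0.37,0,0],"angular":[0,0,0]},
    {"slide":[0.37,0,0],"angular":[0,0,0]}
  ]
}}

```text
t: 28.05
eef_pos: [0.5581, -0.2433, 0.088]
eef_rot: [-0.0, 1.569, -0.0]
wrist_force: [0.3, 1.4, 0.4]
width: 0.0397
```

{"fn": "send_rows", "kwargs": {
  "steps": [
    {"slide":[0,0,0],"angular":[0,0,0]},
    {"slide":[0,0,0],"angular":[0,0,0]},
    {"slide":[0,0,0],"angular":[0,0,0]},
    {"slide":[0,0,0],"angular":[0,0,0]},
    {"slide":[0,0,0],"angular":[0,0,0]},
    {"slide":[0,0,0],"angular":[0,0,0]}
  ],
  "grip": -0.4
}}

```text
t: 28.65
eef_pos: [0.5574, -0.2431, 0.0875]
eef_rot: [-0.0, 1.571, 0.0]
wrist_force: [-0.6, 0.9, -0.4]
width: 0.0642
```

{"fn": "send_rows", "kwargs": {
  "steps": [
    {"slide":[-0.2,0,0],"angular":[0,0,0]},
    {"slide":[-0.5,0,0],"angular":[0,0,0]},
    {"slide":[-0.8,0,0],"angular":[0,0,0]},
    {"slide":[-1,0,0],"angular":[0,0,0]},
    {"slide":[-1,0,0],"angular":[0,0,0]}
  ],
  "grip": -1
}}

```text
t: 29.15
eef_pos: [0.5596, -0.2446, 0.2123]
eef_rot: [-0.004, 1.564, -0.004]
wrist_force: [0.2, -0.2, -0.1]
width: 0.0924
```

{"fn": "send_rows", "kwargs": {
  "steps": [
    {"slide":[0,0.25,0],"angular":[0,0,0]},
    {"slide":[0,0.5,0],"angular":[0,0,0]},
    {"slide":[0,0.783,-0.03],"angular":[0,0,0]}
  ]
}}

```text
t: 29.45
eef_pos: [0.5531, -0.1482, 0.2056]
eef_rot: [0.002, 1.573, 0.0]
wrist_force: [-0.1, 1.4, 0.7]
width: 0.0919
```

{"fn": "send_rows", "kwargs": {
  "steps": [
    {"slide":[0,0.25,0],"angular":[0,0,0]},
    {"slide":[0,0.5,0],"angular":[0,0,0]},
    {"slide":[0,0.783,-0.03],"angular":[0,0,0]}
  ]
}}

```text
t: 29.75
eef_pos: [0.5494, -0.054, 0.2057]
eef_rot: [0.001, 1.573, 0.0]
wrist_force: [-0.3, 0.1, 0.2]
width: 0.0916
```

{"fn": "send_rows", "kwargs": {
  "steps": [
    {"slide":[0,0.25,0],"angular":[0,0,0]},
    {"slide":[0,0.5,0],"angular":[0,0,0]},
    {"slide":[0,0.7,-0.03],"angular":[0,0,0]},
    {"slide":[0,0.783,-0.03],"angular":[0,0,0]},
    {"slide":[0,0.783,-0.03],"angular":[0,0,0]},
    {"slide":[0,0.783,-0.03],"angular":[0,0,0]}
  ]
}}

```text
t: 30.35
eef_pos: [0.5465, 0.038, 0.2069]
eef_rot: [-0.0, 1.572, -0.0]
wrist_force: [0.2, -0.3, -0.5]
width: 0.0919
```

Run:
```python
from h import *
o,r=pose(); print(o["q"].round(3),o["eef_pos"].round(4),o["eef_rot"].round(4),o["width"]); im=imaging.camera("wrist"); 
cv2.imwrite("pics/w6.png",cv2.resize(im[:,:,::-1],(800,600),interpolation=cv2.INTER_CUBIC))
```

```text
[-1.510e-01  9.500e-02  1.682e+00 -1.000e-03  1.365e+00 -1.721e+00] [0.5465 0.038  0.2069] [-3.0000e-04  1.5716e+00 -4.0000e-04] 0.09190879640819744
```

View pics/w6.png

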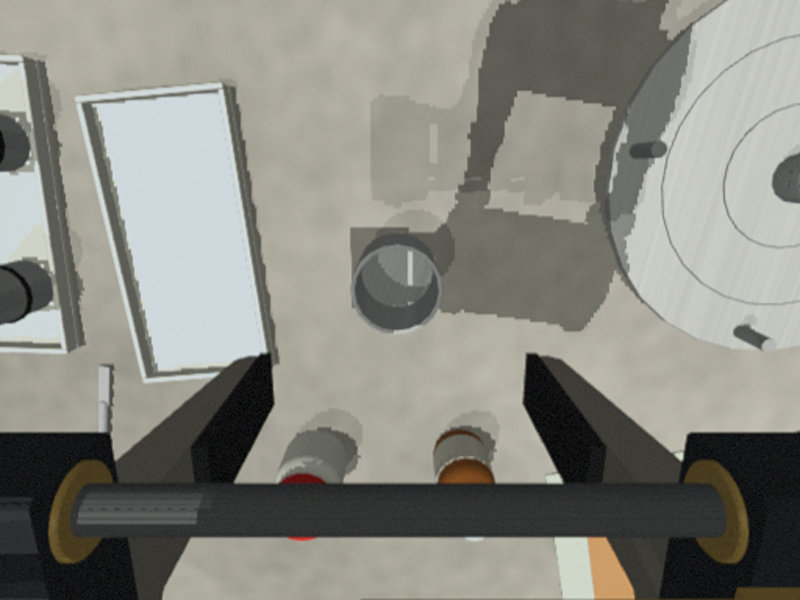

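Large2's rim is at (397,288) and it hasn't moved. The large tray's corners are at (78,100), (231,84), (147,381), and both small sleeves stand in their tray.

Run:
```python
from h import *
k=K("wrist")
for n,u,z in [("L2",(397,288),.062),("tn1",(78,100),.018),("tn2",(231,84),.018),("tf1",(147,381),.018),("tf2",(274,358),.018),("bottle",(463,447),.06),("jar",(318,455),.05)]: print(n,px2w("wrist",np.array(u)*.64,z,k)[:2].round(4))
```

```text
L2 [0.5481 0.0372]
tn1 [ 0.4304 -0.1744]
tn2 [ 0.4207 -0.072 ]
tf1 [ 0.6322 -0.1554]
tf2 [ 0.6133 -0.0564]
bottle [0.6639 0.0836]
jar [ 0.6766 -0.0207]
```

{"fn": "send_rows", "kwargs": {
  "steps": [
    {"slide":[0.25,0,0],"angular":[0,0,0]},
    {"slide":[0.5,0,0.01],"angular":[0,0,0]},
    {"slide":[0.75,0,0.01],"angular":[0,0,0]},
    {"slide":[0.9,0,0.01],"angular":[0,0,0]},
    {"slide":[0.9,0,0.01],"angular":[0,0,0]},
    {"slide":[0.9,0,0.01],"angular":[0,0,0]}
  ]
}}

```text
t: 31.0
eef_pos: [0.5481, 0.0379, 0.0999]
eef_rot: [0.001, 1.571, -0.001]
wrist_force: [-0.1, -0.1, 0.5]
width: 0.0919
```

{"fn": "send_rows", "kwargs": {
  "steps": [
    {"slide":[0.2,0,0],"angular":[0,0,0]},
    {"slide":[0.4,0,0],"angular":[0,0,0]},
    {"slide":[0.52,0,0],"angular":[0,0,0]},
    {"slide":[0.52,0,0],"angular":[0,0,0]},
    {"slide":[0.52,0,0],"angular":[0,0,0]}
  ]
}}

```text
t: 31.5
eef_pos: [0.5487, 0.0385, 0.0383]
eef_rot: [-0.0, 1.569, -0.0]
wrist_force: [0.2, 0.2, -0.5]
width: 0.0919
```

{"fn": "send_rows", "kwargs": {
  "steps": [
    {"slide":[0,0,0],"angular":[0,0,0]},
    {"slide":[0,0,0],"angular":[0,0,0]},
    {"slide":[0,0,0],"angular":[0,0,0]},
    {"slide":[0,0,0],"angular":[0,0,0]},
    {"slide":[0,0,0],"angular":[0,0,0]},
    {"slide":[0,0,0],"angular":[0,0,0]}
  ],
  "grip": 1
}}

```text
t: 32.1
eef_pos: [0.5483, 0.0383, 0.0376]
eef_rot: [-0.001, 1.57, -0.0]
wrist_force: [-0.2, -2.9, 1.8]
width: 0.0582
```

{"fn": "send_rows", "kwargs": {
  "steps": [
    {"slide":[-0.1,0,0],"angular":[0,0,0]},
    {"slide":[-0.3,0,0],"angular":[0,0,0]},
    {"slide":[-0.5,0,0],"angular":[0,0,0]},
    {"slide":[-0.65,0,0],"angular":[0,0,0]},
    {"slide":[-0.65,0,0],"angular":[0,0,0]},
    {"slide":[-0.65,0,0],"angular":[0,0,0]}
  ]
}}

```text
t: 32.7
eef_pos: [0.547, 0.0391, 0.1144]
eef_rot: [0.0, 1.572, 0.001]
wrist_force: [0.3, -1.0, -6.3]
width: 0.0582
```

Run:
```python
from h import *
o,r=pose(); print(o["eef_pos"].round(4),o["width"],o["wrist_force"].round(1),o["torque"].round(2)); im=imaging.camera("wrist")[150:384,100:420]; s=imaging.camera("side")[150:270,200:300]
a=cv2.resize(im,(480,351),interpolation=cv2.INTER_CUBIC); b=cv2.resize(s,(300,360),interpolation=cv2.INTER_CUBIC)
out=np.zeros((360,780,3),np.uint8); out[:351,:480]=a; out[:,480:]=b
cv2.imwrite("pics/w7.png",out[:,:,::-1])
```

```text
[0.547  0.0391 0.1144] 0.05823626072431706 [ 0.3 -1.  -6.3] [ 0.02  0.02 -0.  ]
```

View pics/w7.png

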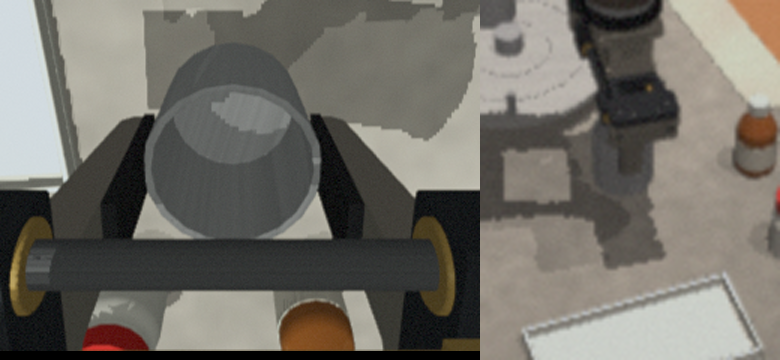

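The sleeve hangs straight and centred in the jaws. Now to the far slot of the large tray.

{"fn": "send_rows", "kwargs": {
  "steps": [
    {"slide":[0,-0.15,0.03],"angular":[0,0,0]},
    {"slide":[0,-0.4,0.08],"angular":[0,0,0]},
    {"slide":[0,-0.63,0.12],"angular":[0,0,0]}
  ]
}}

```text
t: 33.1
eef_pos: [0.5612, -0.0372, 0.1134]
eef_rot: [-0.0, 1.574, 0.001]
wrist_force: [-0.0, -0.3, -4.9]
width: 0.0579
```

{"fn": "send_rows", "kwargs": {
  "steps": [
    {"slide":[0,-0.25,0.05],"angular":[0,0,0]},
    {"slide":[0,-0.5,0.1],"angular":[0,0,0]},
    {"slide":[0,-0.63,0.12],"angular":[0,0,0]},
    {"slide":[0,-0.63,0.12],"angular":[0,0,0]},
    {"slide":[0,-0.63,0.12],"angular":[0,0,0]}
  ]
}}

```text
t: 33.6
eef_pos: [0.5758, -0.1114, 0.1141]
eef_rot: [0.002, 1.573, 0.001]
wrist_force: [0.2, 0.5, -5.7]
width: 0.0582
```

{"fn": "send_rows", "kwargs": {
  "steps": [
    {"slide":[0.15,0,0],"angular":[0,0,0]},
    {"slide":[0.3,0,0],"angular":[0,0,0]},
    {"slide":[0.45,0,0],"angular":[0,0,0]},
    {"slide":[0.54,0,0],"angular":[0,0,0]},
    {"slide":[0.58,0,0],"angular":[0,0,0]},
    {"slide":[0.6,0,0],"angular":[0,0,0]},
    {"slide":[0.6,0,0],"angular":[0,0,0]},
    {"slide":[0.6,0,0],"angular":[0,0,0]}
  ]
}}

```text
t: 34.4
eef_pos: [0.5773, -0.1126, 0.0441]
eef_rot: [-0.001, 1.569, -0.0]
wrist_force: [-0.1, -0.3, -5.1]
width: 0.0585
```

{"fn": "send_rows", "kwargs": {
  "steps": [
    {"slide":[0.01,0,0],"angular":[0,0,0]},
    {"slide":[0.018,0,0],"angular":[0,0,0]},
    {"slide":[0.018,0,0],"angular":[0,0,0]}
  ]
}}

```text
t: 34.7
eef_pos: [0.5771, -0.1127, 0.0416]
eef_rot: [-0.0, 1.57, -0.0]
wrist_force: [-0.7, -0.1, -1.9]
width: 0.0582
```

{"fn": "send_rows", "kwargs": {
  "steps": [
    {"slide":[0,0,0],"angular":[0,0,0]},
    {"slide":[0,0,0],"angular":[0,0,0]},
    {"slide":[0,0,0],"angular":[0,0,0]},
    {"slide":[0,0,0],"angular":[0,0,0]},
    {"slide":[0,0,0],"angular":[0,0,0]},
    {"slide":[0,0,0],"angular":[0,0,0]}
  ],
  "grip": -0.8
}}

```text
t: 35.3
eef_pos: [0.5767, -0.1124, 0.041]
eef_rot: [-0.0, 1.571, 0.0]
wrist_force: [-0.4, 0.0, -0.1]
width: 0.083
```

{"fn": "send_rows", "kwargs": {
  "steps": [
    {"slide":[-0.2,0,0],"angular":[0,0,0]},
    {"slide":[-0.5,0,0],"angular":[0,0,0]},
    {"slide":[-0.8,0,0],"angular":[0,0,0]},
    {"slide":[-1,0,0],"angular":[0,0,0]},
    {"slide":[-1,0,0],"angular":[0,0,0]}
  ],
  "grip": -1
}}

```text
t: 35.8
eef_pos: [0.5793, -0.1135, 0.1655]
eef_rot: [-0.003, 1.563, -0.002]
wrist_force: [-0.2, -0.4, -0.2]
width: 0.092
```

{"fn": "send_rows", "kwargs": {
  "steps": [
    {"slide":[-0.02,0.25,-0.05],"angular":[0,0,0]},
    {"slide":[-0.05,0.6,-0.14],"angular":[0,0,0]},
    {"slide":[-0.08,0.988,-0.227],"angular":[0,0,0]}
  ]
}}

```text
t: 36.1
eef_pos: [0.5481, 0.0069, 0.1689]
eef_rot: [0.002, 1.573, -0.001]
wrist_force: [0.8, 0.3, 0.3]
width: 0.0922
```

{"fn": "send_rows", "kwargs": {
  "steps": [
    {"slide":[-0.02,0.33,-0.07],"angular":[0,0,0]},
    {"slide":[-0.05,0.66,-0.14],"angular":[0,0,0]},
    {"slide":[-0.08,0.988,-0.227],"angular":[0,0,0]}
  ]
}}

```text
t: 36.4
eef_pos: [0.5207, 0.1262, 0.1786]
eef_rot: [-0.0, 1.573, 0.0]
wrist_force: [0.7, 0.1, 0.4]
width: 0.0921
```

{"fn": "send_rows", "kwargs": {
  "steps": [
    {"slide":[-0.02,0.33,-0.07],"angular":[0,0,0]},
    {"slide":[-0.05,0.66,-0.14],"angular":[0,0,0]},
    {"slide":[-0.08,0.988,-0.227],"angular":[0,0,0]}
  ]
}}

```text
t: 36.7
eef_pos: [0.4935, 0.2446, 0.1881]
eef_rot: [-0.0, 1.573, -0.0]
wrist_force: [0.4, 0.2, 0.7]
width: 0.0919
```

{"fn": "send_rows", "kwargs": {
  "steps": [
    {"slide":[-0.02,0.33,-0.07],"angular":[0,0,0]},
    {"slide":[-0.05,0.66,-0.14],"angular":[0,0,0]},
    {"slide":[-0.08,0.9,-0.227],"angular":[0,0,0]},
    {"slide":[-0.08,0.988,-0.227],"angular":[0,0,0]},
    {"slide":[-0.08,0.988,-0.227],"angular":[0,0,0]},
    {"slide":[-0.08,0.988,-0.227],"angular":[0,0,0]}
  ]
}}

```text
t: 37.3
eef_pos: [0.4677, 0.3606, 0.1982]
eef_rot: [-0.001, 1.572, -0.001]
wrist_force: [0.1, -0.3, 0.9]
width: 0.0916
```

Run:
```python
from h import *
o,r=pose(); k=K("wrist"); print(o["eef_pos"].round(4),o["width"]); im=imaging.camera("wrist"); s=imaging.camera("scene")
# sleeve is dark grey; draw predicted rim of medium1 (r=25, z=.126) and large1 (r=30,z=.102) at expected axis
im=im.copy()
for rr,z,c in[(.025,.126,(255,0,0)),(.03,.102,(0,255,0))]:
    for a in np.linspace(0,2*np.pi,24,endpoint=False):
        u=w2px("wrist",[.468+rr*np.cos(a),.3612+rr*np.sin(a),z],k); cv2.circle(im,tuple(int(round(x)) for x in u),1,c,-1)
a=cv2.resize(im[100:300,120:400],None,fx=1.4,fy=1.4,interpolation=cv2.INTER_CUBIC); b=cv2.resize(s[110:290,60:260],None,fx=2,fy=2,interpolation=cv2.INTER_CUBIC)
out=np.zeros((360,800,3),np.uint8); out[:a.shape[0],:a.shape[1]]=a; out[:360,400:]=b
cv2.imwrite("pics/w8.png",out[:,:,::-1])
```

```text
[0.4677 0.3606 0.1982] 0.0916498654978746
```

View pics/w8.png

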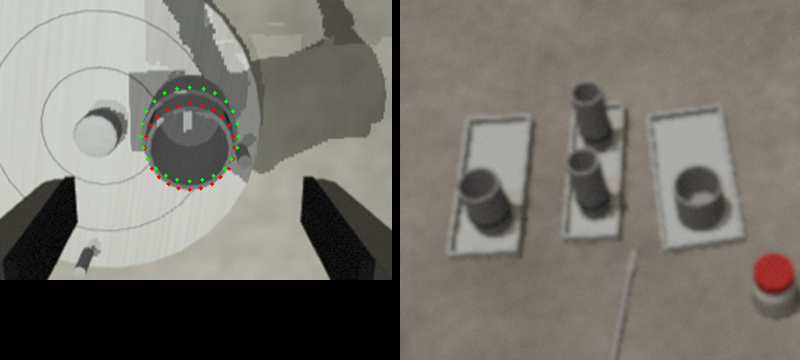

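All four placed sleeves stand in the right trays. Medium1's predicted rim lies on the real one, so I'll go down and pull.

{"fn": "send_rows", "kwargs": {
  "steps": [
    {"slide":[0.25,0.005,0],"angular":[0,0,0]},
    {"slide":[0.5,0.005,0],"angular":[0,0,0]},
    {"slide":[0.7,0.005,0],"angular":[0,0,0]},
    {"slide":[0.753,0.005,0],"angular":[0,0,0]},
    {"slide":[0.753,0.005,0],"angular":[0,0,0]},
    {"slide":[0.753,0.005,0],"angular":[0,0,0]}
  ]
}}

```text
t: 38.0
eef_pos: [0.4687, 0.3624, 0.1105]
eef_rot: [0.001, 1.569, 0.0]
wrist_force: [0.5, 0.3, 0.6]
width: 0.0918
```

{"fn": "send_rows", "kwargs": {
  "steps": [
    {"slide":[0,0,0],"angular":[0,0,0]},
    {"slide":[0,0,0],"angular":[0,0,0]},
    {"slide":[0,0,0],"angular":[0,0,0]},
    {"slide":[0,0,0],"angular":[0,0,0]},
    {"slide":[0,0,0],"angular":[0,0,0]},
    {"slide":[0,0,0],"angular":[0,0,0]},
    {"slide":[0,0,0],"angular":[0,0,0]},
    {"slide":[0,0,0],"angular":[0,0,0]}
  ],
  "grip": 1,
  "grip_force": 35
}}

```text
t: 38.8
eef_pos: [0.4678, 0.3618, 0.1092]
eef_rot: [-0.001, 1.571, -0.001]
wrist_force: [-0.5, -4.4, 1.4]
width: 0.05
```

{"fn": "send_rows", "kwargs": {
  "steps": [
    {"slide":[-0.03,0,0],"angular":[0,0,0]},
    {"slide":[-0.06,0,0],"angular":[0,0,0]},
    {"slide":[-0.09,0,0],"angular":[0,0,0]},
    {"slide":[-0.12,0,0],"angular":[0,0,0]},
    {"slide":[-0.15,0,0],"angular":[0,0,0]},
    {"slide":[-0.18,0,0],"angular":[0,0,0]}
  ]
}}

```text
t: 39.4
eef_pos: [0.4675, 0.3625, 0.1308]
eef_rot: [-0.0, 1.571, 0.0]
wrist_force: [0.0, 0.8, -6.5]
width: 0.0499
```

{"fn": "send_rows", "kwargs": {
  "steps": [
    {"slide":[-0.03,0,0],"angular":[0,0,0]},
    {"slide":[-0.06,0,0],"angular":[0,0,0]},
    {"slide":[-0.09,0,0],"angular":[0,0,0]},
    {"slide":[-0.12,0,0],"angular":[0,0,0]},
    {"slide":[-0.16,0,0],"angular":[0,0,0]},
    {"slide":[-0.2,0,0],"angular":[0,0,0]}
  ]
}}

```text
t: 40.0
eef_pos: [0.4678, 0.3625, 0.1554]
eef_rot: [0.0, 1.57, 0.0]
wrist_force: [-0.7, -0.8, -3.7]
width: 0.0496
```

Force fell from −6.5 to −3.7 N, which is medium1's weight, so large1 stayed behind. To the near slot of the medium tray.

{"fn": "send_rows", "kwargs": {
  "steps": [
    {"slide":[-0.15,0,0],"angular":[0,0,0]},
    {"slide":[-0.35,0,0],"angular":[0,0,0]},
    {"slide":[-0.5,0,0],"angular":[0,0,0]},
    {"slide":[-0.5,0,0],"angular":[0,0,0]}
  ]
}}

```text
t: 40.4
eef_pos: [0.4695, 0.3634, 0.2184]
eef_rot: [0.002, 1.565, 0.003]
wrist_force: [0.2, -0.3, -3.3]
width: 0.0494
```

{"fn": "send_rows", "kwargs": {
  "steps": [
    {"slide":[0,-0.15,0],"angular":[0,0,0]},
    {"slide":[0,-0.4,0],"angular":[0,0,0]},
    {"slide":[0,-0.7,0],"angular":[0,0,0]},
    {"slide":[0,-0.868,0],"angular":[0,0,0]}
  ]
}}

```text
t: 40.8
eef_pos: [0.4669, 0.2561, 0.2133]
eef_rot: [-0.001, 1.573, -0.002]
wrist_force: [0.5, 0.1, -3.5]
width: 0.0498
```

{"fn": "send_rows", "kwargs": {
  "steps": [
    {"slide":[0,-0.29,0],"angular":[0,0,0]},
    {"slide":[0,-0.58,0],"angular":[0,0,0]},
    {"slide":[0,-0.868,0],"angular":[0,0,0]}
  ]
}}

```text
t: 41.1
eef_pos: [0.4669, 0.1528, 0.2135]
eef_rot: [-0.001, 1.572, 0.0]
wrist_force: [0.8, -0.8, -4.4]
width: 0.0494
```

{"fn": "send_rows", "kwargs": {
  "steps": [
    {"slide":[0,-0.29,0],"angular":[0,0,0]},
    {"slide":[0,-0.58,0],"angular":[0,0,0]},
    {"slide":[0,-0.868,0],"angular":[0,0,0]}
  ]
}}

```text
t: 41.4
eef_pos: [0.4669, 0.0486, 0.2136]
eef_rot: [-0.0, 1.572, 0.0]
wrist_force: [0.6, -0.5, -3.4]
width: 0.0496
```

{"fn": "send_rows", "kwargs": {
  "steps": [
    {"slide":[0,-0.29,0],"angular":[0,0,0]},
    {"slide":[0,-0.58,0],"angular":[0,0,0]},
    {"slide":[0,-0.868,0],"angular":[0,0,0]}
  ]
}}

```text
t: 41.7
eef_pos: [0.467, -0.0555, 0.2136]
eef_rot: [0.0, 1.572, 0.0]
wrist_force: [0.3, 0.6, -2.1]
width: 0.0493
```

{"fn": "send_rows", "kwargs": {
  "steps": [
    {"slide":[0,-0.29,0],"angular":[0,0,0]},
    {"slide":[0,-0.58,0],"angular":[0,0,0]},
    {"slide":[0,-0.868,0],"angular":[0,0,0]}
  ]
}}

```text
t: 42.0
eef_pos: [0.467, -0.1596, 0.2136]
eef_rot: [0.001, 1.572, 0.001]
wrist_force: [0.7, -0.3, -2.7]
width: 0.0494
```

{"fn": "send_rows", "kwargs": {
  "steps": [
    {"slide":[0,-0.29,0],"angular":[0,0,0]},
    {"slide":[0,-0.58,0],"angular":[0,0,0]},
    {"slide":[0,-0.868,0],"angular":[0,0,0]}
  ]
}}

```text
t: 42.3
eef_pos: [0.4671, -0.2637, 0.2134]
eef_rot: [0.001, 1.572, 0.001]
wrist_force: [0.9, -0.5, -2.9]
width: 0.0495
```

{"fn": "send_rows", "kwargs": {
  "steps": [
    {"slide":[0,-0.29,0],"angular":[0,0,0]},
    {"slide":[0,-0.58,0],"angular":[0,0,0]},
    {"slide":[0,-0.78,0],"angular":[0,0,0]},
    {"slide":[0,-0.868,0],"angular":[0,0,0]},
    {"slide":[0,-0.868,0],"angular":[0,0,0]},
    {"slide":[0,-0.868,0],"angular":[0,0,0]},
    {"slide":[0,-0.868,0],"angular":[0,0,0]}
  ]
}}

```text
t: 43.0
eef_pos: [0.4679, -0.3653, 0.2144]
eef_rot: [-0.001, 1.571, 0.002]
wrist_force: [-0.3, -0.2, -3.2]
width: 0.0498
```

Down 0.143 m to about 0.071, then a check.

{"fn": "send_rows", "kwargs": {
  "steps": [
    {"slide":[0.25,0,0],"angular":[0,0,0]},
    {"slide":[0.5,0,0],"angular":[0,0,0]},
    {"slide":[0.75,0,0],"angular":[0,0,0]},
    {"slide":[0.9,0,0],"angular":[0,0,0]},
    {"slide":[0.9,0,0],"angular":[0,0,0]}
  ]
}}

```text
t: 43.5
eef_pos: [0.4662, -0.3636, 0.1033]
eef_rot: [0.003, 1.575, 0.005]
wrist_force: [0.2, 0.9, -3.3]
width: 0.0495
```

{"fn": "send_rows", "kwargs": {
  "steps": [
    {"slide":[0.08,0,0],"angular":[0,0,0]},
    {"slide":[0.16,0,0],"angular":[0,0,0]},
    {"slide":[0.22,0,0],"angular":[0,0,0]},
    {"slide":[0.27,0,0],"angular":[0,0,0]},
    {"slide":[0.285,0,0],"angular":[0,0,0]},
    {"slide":[0.285,0,0],"angular":[0,0,0]},
    {"slide":[0.285,0,0],"angular":[0,0,0]}
  ]
}}

```text
t: 44.2
eef_pos: [0.4679, -0.367, 0.0728]
eef_rot: [-0.001, 1.57, -0.0]
wrist_force: [0.0, 0.0, -2.7]
width: 0.0497
```

{"fn": "send_rows", "kwargs": {
  "steps": [
    {"slide":[0.015,0,0],"angular":[0,0,0]},
    {"slide":[0.027,0,0],"angular":[0,0,0]},
    {"slide":[0.027,0,0],"angular":[0,0,0]}
  ]
}}

```text
t: 44.5
eef_pos: [0.4678, -0.3668, 0.0693]
eef_rot: [-0.0, 1.571, -0.0]
wrist_force: [0.5, -0.9, -3.2]
width: 0.0497
```

{"fn": "send_rows", "kwargs": {
  "steps": [
    {"slide":[0.008,0,0],"angular":[0,0,0]},
    {"slide":[0.01,0,0],"angular":[0,0,0]},
    {"slide":[0.01,0,0],"angular":[0,0,0]}
  ]
}}

```text
t: 44.8
eef_pos: [0.4681, -0.367, 0.0691]
eef_rot: [-0.001, 1.57, -0.0]
wrist_force: [-2.1, 1.4, 4.9]
width: 0.0493
```

{"fn": "send_rows", "kwargs": {
  "steps": [
    {"slide":[0,0,0],"angular":[0,0,0]},
    {"slide":[0,0,0],"angular":[0,0,0]},
    {"slide":[0,0,0],"angular":[0,0,0]},
    {"slide":[0,0,0],"angular":[0,0,0]},
    {"slide":[0,0,0],"angular":[0,0,0]},
    {"slide":[0,0,0],"angular":[0,0,0]}
  ],
  "grip": -0.6
}}

```text
t: 45.4
eef_pos: [0.4677, -0.3667, 0.0679]
eef_rot: [-0.0, 1.571, 0.0]
wrist_force: [-0.7, 0.3, 0.3]
width: 0.0735
```

{"fn": "send_rows", "kwargs": {
  "steps": [
    {"slide":[-0.2,0,0],"angular":[0,0,0]},
    {"slide":[-0.5,0,0],"angular":[0,0,0]},
    {"slide":[-0.8,0,0],"angular":[0,0,0]},
    {"slide":[-1,0,0],"angular":[0,0,0]},
    {"slide":[-1,0,0],"angular":[0,0,0]}
  ],
  "grip": -1
}}

```text
t: 45.9
eef_pos: [0.4695, -0.3688, 0.1927]
eef_rot: [-0.005, 1.565, -0.005]
wrist_force: [0.9, 0.0, -0.1]
width: 0.0917
```

{"fn": "send_rows", "kwargs": {
  "steps": [
    {"slide":[0,0.25,0],"angular":[0,0,0]},
    {"slide":[0,0.58,0],"angular":[0,0,0]},
    {"slide":[0,0.868,0],"angular":[0,0,0]}
  ]
}}

```text
t: 46.2
eef_pos: [0.4668, -0.2607, 0.1861]
eef_rot: [0.002, 1.573, 0.001]
wrist_force: [-0.5, -0.3, -0.1]
width: 0.092
```

{"fn": "send_rows", "kwargs": {
  "steps": [
    {"slide":[0,0.29,0],"angular":[0,0,0]},
    {"slide":[0,0.58,0],"angular":[0,0,0]},
    {"slide":[0,0.868,0],"angular":[0,0,0]}
  ]
}}

```text
t: 46.5
eef_pos: [0.4667, -0.1566, 0.1862]
eef_rot: [0.001, 1.573, 0.001]
wrist_force: [1.2, -1.3, -0.8]
width: 0.0918
```

{"fn": "send_rows", "kwargs": {
  "steps": [
    {"slide":[0,0.29,0],"angular":[0,0,0]},
    {"slide":[0,0.58,0],"angular":[0,0,0]},
    {"slide":[0,0.868,0],"angular":[0,0,0]}
  ]
}}

```text
t: 46.8
eef_pos: [0.4667, -0.0526, 0.1863]
eef_rot: [0.001, 1.573, 0.001]
wrist_force: [0.3, -0.7, -0.1]
width: 0.0914
```

{"fn": "send_rows", "kwargs": {
  "steps": [
    {"slide":[0,0.29,0],"angular":[0,0,0]},
    {"slide":[0,0.58,0],"angular":[0,0,0]},
    {"slide":[0,0.868,0],"angular":[0,0,0]}
  ]
}}

```text
t: 47.1
eef_pos: [0.4666, 0.0514, 0.1864]
eef_rot: [0.0, 1.573, 0.0]
wrist_force: [0.2, 0.3, -0.4]
width: 0.0917
```

{"fn": "send_rows", "kwargs": {
  "steps": [
    {"slide":[0,0.29,0],"angular":[0,0,0]},
    {"slide":[0,0.58,0],"angular":[0,0,0]},
    {"slide":[0,0.868,0],"angular":[0,0,0]}
  ]
}}

```text
t: 47.4
eef_pos: [0.4666, 0.1555, 0.1863]
eef_rot: [-0.0, 1.573, 0.0]
wrist_force: [0.2, 1.1, 1.0]
width: 0.0916
```

{"fn": "send_rows", "kwargs": {
  "steps": [
    {"slide":[0,0.29,0],"angular":[0,0,0]},
    {"slide":[0,0.58,0],"angular":[0,0,0]},
    {"slide":[0,0.868,0],"angular":[0,0,0]}
  ]
}}

```text
t: 47.7
eef_pos: [0.4666, 0.2595, 0.1862]
eef_rot: [-0.001, 1.573, -0.0]
wrist_force: [0.9, -0.9, 0.7]
width: 0.0919
```

{"fn": "send_rows", "kwargs": {
  "steps": [
    {"slide":[0,0.29,0],"angular":[0,0,0]},
    {"slide":[0,0.58,0],"angular":[0,0,0]},
    {"slide":[0,0.78,0],"angular":[0,0,0]},
    {"slide":[0,0.868,0],"angular":[0,0,0]},
    {"slide":[0,0.868,0],"angular":[0,0,0]},
    {"slide":[0,0.868,0],"angular":[0,0,0]},
    {"slide":[0,0.868,0],"angular":[0,0,0]}
  ]
}}

```text
t: 48.4
eef_pos: [0.4677, 0.3612, 0.1877]
eef_rot: [0.0, 1.571, -0.001]
wrist_force: [0.1, 0.3, -0.3]
width: 0.0918
```

{"fn": "send_rows", "kwargs": {
  "steps": [
    {"slide":[0.25,0,0],"angular":[0,0,0]},
    {"slide":[0.5,0,0],"angular":[0,0,0]},
    {"slide":[0.75,0,0],"angular":[0,0,0]},
    {"slide":[0.9,0,0],"angular":[0,0,0]},
    {"slide":[0.9,0,0],"angular":[0,0,0]},
    {"slide":[0.9,0,0],"angular":[0,0,0]}
  ]
}}

```text
t: 49.0
eef_pos: [0.468, 0.3619, 0.0806]
eef_rot: [0.001, 1.57, -0.001]
wrist_force: [0.9, 0.0, 0.9]
width: 0.0921
```

{"fn": "send_rows", "kwargs": {
  "steps": [
    {"slide":[0,0,0],"angular":[0,0,0]},
    {"slide":[0,0,0],"angular":[0,0,0]},
    {"slide":[0,0,0],"angular":[0,0,0]},
    {"slide":[0,0,0],"angular":[0,0,0]},
    {"slide":[0,0,0],"angular":[0,0,0]},
    {"slide":[0,0,0],"angular":[0,0,0]},
    {"slide":[0,0,0],"angular":[0,0,0]}
  ],
  "grip": 1
}}

```text
t: 49.7
eef_pos: [0.468, 0.3623, 0.0806]
eef_rot: [-0.0, 1.57, -0.0]
wrist_force: [-1.0, -2.1, 6.1]
width: 0.0597
```

{"fn": "send_rows", "kwargs": {
  "steps": [
    {"slide":[-0.1,0,0],"angular":[0,0,0]},
    {"slide":[-0.3,0,0],"angular":[0,0,0]},
    {"slide":[-0.5,0,0],"angular":[0,0,0]},
    {"slide":[-0.75,0,0],"angular":[0,0,0]},
    {"slide":[-0.75,0,0],"angular":[0,0,0]},
    {"slide":[-0.75,0,0],"angular":[0,0,0]}
  ]
}}

```text
t: 50.3
eef_pos: [0.4672, 0.3624, 0.1692]
eef_rot: [-0.0, 1.571, 0.0]
wrist_force: [-1.5, 0.6, -4.9]
width: 0.06
```

{"fn": "send_rows", "kwargs": {
  "steps": [
    {"slide":[0,-0.15,0],"angular":[0,0,0]},
    {"slide":[0,-0.4,0.01],"angular":[0,0,0]},
    {"slide":[0,-0.65,0.017],"angular":[0,0,0]},
    {"slide":[0,-0.807,0.017],"angular":[0,0,0]}
  ]
}}

```text
t: 50.7
eef_pos: [0.4678, 0.2634, 0.1668]
eef_rot: [-0.001, 1.576, -0.002]
wrist_force: [0.1, 0.7, -4.3]
width: 0.0597
```

{"fn": "send_rows", "kwargs": {
  "steps": [
    {"slide":[0,-0.27,0],"angular":[0,0,0]},
    {"slide":[0,-0.54,0.01],"angular":[0,0,0]},
    {"slide":[0,-0.807,0.017],"angular":[0,0,0]}
  ]
}}

```text
t: 51.0
eef_pos: [0.4697, 0.1675, 0.1671]
eef_rot: [-0.001, 1.576, 0.0]
wrist_force: [-0.1, -0.2, -3.5]
width: 0.0598
```

{"fn": "send_rows", "kwargs": {
  "steps": [
    {"slide":[0,-0.27,0],"angular":[0,0,0]},
    {"slide":[0,-0.54,0.01],"angular":[0,0,0]},
    {"slide":[0,-0.807,0.017],"angular":[0,0,0]}
  ]
}}

```text
t: 51.3
eef_pos: [0.4718, 0.0709, 0.1672]
eef_rot: [0.0, 1.575, 0.001]
wrist_force: [0.6, -0.3, -5.1]
width: 0.0601
```

{"fn": "send_rows", "kwargs": {
  "steps": [
    {"slide":[0,-0.27,0],"angular":[0,0,0]},
    {"slide":[0,-0.54,0.01],"angular":[0,0,0]},
    {"slide":[0,-0.807,0.017],"angular":[0,0,0]}
  ]
}}

```text
t: 51.6
eef_pos: [0.474, -0.0256, 0.1672]
eef_rot: [0.001, 1.575, 0.001]
wrist_force: [1.6, -0.4, -3.5]
width: 0.0602
```

{"fn": "send_rows", "kwargs": {
  "steps": [
    {"slide":[0,-0.27,0],"angular":[0,0,0]},
    {"slide":[0,-0.54,0.01],"angular":[0,0,0]},
    {"slide":[0,-0.73,0.017],"angular":[0,0,0]},
    {"slide":[0,-0.807,0.017],"angular":[0,0,0]},
    {"slide":[0,-0.807,0.017],"angular":[0,0,0]},
    {"slide":[0,-0.807,0.017],"angular":[0,0,0]},
    {"slide":[0,-0.807,0.017],"angular":[0,0,0]}
  ]
}}

```text
t: 52.3
eef_pos: [0.4776, -0.1204, 0.1694]
eef_rot: [-0.0, 1.572, 0.002]
wrist_force: [-0.6, 0.4, -3.9]
width: 0.06
```

{"fn": "send_rows", "kwargs": {
  "steps": [
    {"slide":[0.25,0,0],"angular":[0,0,0]},
    {"slide":[0.5,0,0],"angular":[0,0,0]},
    {"slide":[0.7,0,0],"angular":[0,0,0]},
    {"slide":[0.85,0,0],"angular":[0,0,0]},
    {"slide":[0.95,0,0],"angular":[0,0,0]},
    {"slide":[1,0,0],"angular":[0,0,0]},
    {"slide":[1,0,0],"angular":[0,0,0]},
    {"slide":[1,0,0],"angular":[0,0,0]}
  ]
}}

```text
t: 53.1
eef_pos: [0.4787, -0.122, 0.0509]
eef_rot: [-0.001, 1.569, -0.0]
wrist_force: [0.4, -0.1, -4.0]
width: 0.0601
```

{"fn": "send_rows", "kwargs": {
  "steps": [
    {"slide":[0.02,0,0],"angular":[0,0,0]},
    {"slide":[0.035,0,0],"angular":[0,0,0]},
    {"slide":[0.045,0,0],"angular":[0,0,0]},
    {"slide":[0.045,0,0],"angular":[0,0,0]}
  ]
}}

```text
t: 53.5
eef_pos: [0.478, -0.1219, 0.0447]
eef_rot: [-0.0, 1.571, -0.0]
wrist_force: [0.4, -1.0, -3.8]
width: 0.0598
```

{"fn": "send_rows", "kwargs": {
  "steps": [
    {"slide":[0.006,0,0],"angular":[0,0,0]},
    {"slide":[0.008,0,0],"angular":[0,0,0]},
    {"slide":[0.008,0,0],"angular":[0,0,0]}
  ]
}}

```text
t: 53.8
eef_pos: [0.4781, -0.1219, 0.0446]
eef_rot: [-0.0, 1.571, 0.0]
wrist_force: [-2.7, 1.7, 5.5]
width: 0.06
```

{"fn": "send_rows", "kwargs": {
  "steps": [
    {"slide":[0,0,0],"angular":[0,0,0]},
    {"slide":[0,0,0],"angular":[0,0,0]},
    {"slide":[0,0,0],"angular":[0,0,0]},
    {"slide":[0,0,0],"angular":[0,0,0]},
    {"slide":[0,0,0],"angular":[0,0,0]},
    {"slide":[0,0,0],"angular":[0,0,0]}
  ],
  "grip": -0.8
}}

```text
t: 54.4
eef_pos: [0.4779, -0.1218, 0.0436]
eef_rot: [-0.0, 1.571, 0.0]
wrist_force: [-0.4, 0.7, 0.0]
width: 0.0827
```

{"fn": "send_rows", "kwargs": {
  "steps": [
    {"slide":[-0.2,0,0],"angular":[0,0,0]},
    {"slide":[-0.5,0,0],"angular":[0,0,0]},
    {"slide":[-0.8,0,0],"angular":[0,0,0]},
    {"slide":[-1,0,0],"angular":[0,0,0]},
    {"slide":[-1,0,0],"angular":[0,0,0]}
  ]
}}

```text
t: 54.9
eef_pos: [0.4804, -0.1231, 0.1676]
eef_rot: [-0.003, 1.564, -0.003]
wrist_force: [0.8, -0.4, -0.1]
width: 0.0827
```

{"fn": "send_rows", "kwargs": {
  "steps": [
    {"slide":[0,0.25,-0.03],"angular":[0,0,0]},
    {"slide":[0,0.55,-0.07],"angular":[0,0,0]},
    {"slide":[0,0.867,-0.114],"angular":[0,0,0]}
  ],
  "grip": 1,
  "grip_force": 10
}}

```text
t: 55.2
eef_pos: [0.4631, -0.0168, 0.162]
eef_rot: [0.002, 1.573, -0.0]
wrist_force: [-0.7, 0.7, -0.8]
width: 0.0609
```

{"fn": "send_rows", "kwargs": {
  "steps": [
    {"slide":[0,0.29,-0.03],"angular":[0,0,0]},
    {"slide":[0,0.58,-0.07],"angular":[0,0,0]},
    {"slide":[0,0.8,-0.1],"angular":[0,0,0]},
    {"slide":[0,0.867,-0.114],"angular":[0,0,0]},
    {"slide":[0,0.867,-0.114],"angular":[0,0,0]},
    {"slide":[0,0.867,-0.114],"angular":[0,0,0]}
  ]
}}

```text
t: 55.8
eef_pos: [0.4504, 0.0855, 0.163]
eef_rot: [-0.0, 1.572, -0.001]
wrist_force: [-0.2, 0.3, 1.0]
width: 0.0128
```

```bash
cat > peg.py <<'E'
from h import *
def platter(n="scene",c=(.4795,.2965)):
    g=cv2.GaussianBlur(cv2.cvtColor(imaging.camera(n),cv2.COLOR_RGB2GRAY),(3,3),0).astype(float); k=K(n); th=np.radians(np.arange(-45,45,1.)); s=[]
    for t in th:
        v=[]
        for j in range(4):
            a=t+j*np.pi/2
            for z in(.05,.06): u,w=w2px(n,[c[0]+.106*np.cos(a),c[1]+.106*np.sin(a),z],k); v.append(g[int(round(w)),int(round(u))])
        s.append(np.mean(v))
    i=int(np.argmin(s)); return np.degrees(th[i]),s[i],np.median(s)
if __name__=="__main__":
    o,r=pose(); print(o["t"],o["eef_pos"].round(4),o["width"].round(4))
    for n in("scene","side"): print(n,platter(n))
E
python3 peg.py
python3 - <<'E'
from h import *
o,r=pose(); s=imaging.camera("scene"); a=cv2.resize(s[100:280,60:430],None,fx=2.1,fy=2.1,interpolation=cv2.INTER_CUBIC); cv2.imwrite("pics/s9.png",a[:,:,::-1])
E
```

```text
Traceback (most recent call last):
  File "peg.py", line 12, in <module>
    o,r=pose(); print(o["t"],o["eef_pos"].round(4),o["width"].round(4))
                                                   ^^^^^^^^^^^^^^^^
AttributeError: 'float' object has no attribute 'round'
```

```bash
sed -i 's/o\["width"\].round(4)/o["width"]/' peg.py; python3 peg.py
```

```text
55.85 [0.4505 0.0853 0.1632] 0.008822694167826835
scene (np.float64(-6.000000000000001), np.float64(80.5), np.float64(137.0625))
side (np.float64(-6.000000000000001), np.float64(82.125), np.float64(143.3125))
```

View pics/s9.png

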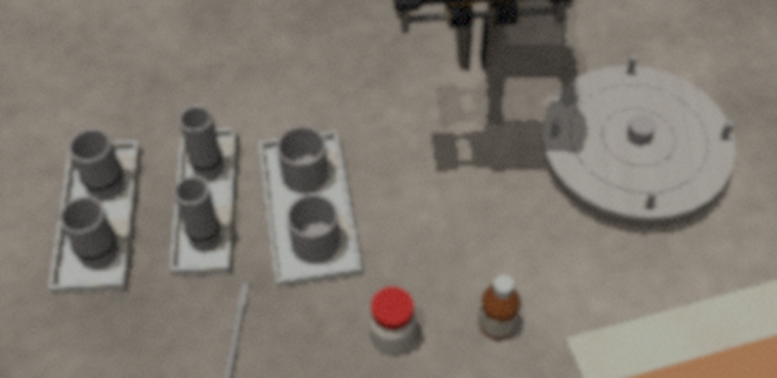

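All six sleeves stand in the right trays and the platter is empty. The peg angle fits −6° in both cameras, which puts the nearest peg at about (0.467,0.192). I'll go down behind it and push toward +x.

{"fn": "send_rows", "kwargs": {
  "steps": [
    {"slide":[0,0.3,-0.04],"angular":[0,0,0]},
    {"slide":[0,0.6,-0.08],"angular":[0,0,0]},
    {"slide":[0,0.833,-0.1],"angular":[0,0,0]},
    {"slide":[0,0.833,-0.1],"angular":[0,0,0]},
    {"slide":[0,0.833,-0.1],"angular":[0,0,0]}
  ]
}}

```text
t: 56.45
eef_pos: [0.4387, 0.1857, 0.1636]
eef_rot: [-0.001, 1.571, 0.0]
wrist_force: [0.5, 0.3, -0.1]
width: 0.0006
```

{"fn": "send_rows", "kwargs": {
  "steps": [
    {"slide":[0.25,0,0],"angular":[0,0,0]},
    {"slide":[0.5,0,0],"angular":[0,0,0]},
    {"slide":[0.75,0,0],"angular":[0,0,0]},
    {"slide":[0.9,0,0],"angular":[0,0,0]},
    {"slide":[0.92,0,0],"angular":[0,0,0]},
    {"slide":[0.92,0,0],"angular":[0,0,0]},
    {"slide":[0.92,0,0],"angular":[0,0,0]}
  ]
}}

```text
t: 57.15
eef_pos: [0.4398, 0.1858, 0.0546]
eef_rot: [0.001, 1.568, -0.0]
wrist_force: [0.3, -0.0, -0.9]
width: 0.0005
```

Run:
```python
from peg import *
o=manip.get_obs(); print(o["q"].round(3),o["eef_pos"].round(4),o["wrist_force"].round(1),o["width"],platter("side"))
```

```text
[ 0.146  0.101  2.004 -0.     1.035 -1.424] [0.4398 0.1858 0.0546] [ 0.3 -0.  -0.9] 0.0005050335697099942 (np.float64(-8.0), np.float64(75.0), np.float64(128.25))
```

{"fn": "send_rows", "kwargs": {
  "steps": [
    {"slide":[0,0,0.03],"angular":[0,0,0]},
    {"slide":[0,0,0.08],"angular":[0,0,0]},
    {"slide":[0,0,0.18],"angular":[0,0,0]},
    {"slide":[0,0,0.38],"angular":[0,0,0]},
    {"slide":[0,0,0.63],"angular":[0,0,0]},
    {"slide":[-0.05,-0.1,0.82],"angular":[0,0,0]},
    {"slide":[-0.35,-0.4,0.88],"angular":[0,0,0]},
    {"slide":[-0.7,-0.7,0.88],"angular":[0,0,0]}
  ]
}}

```text
t: 58.0
eef_pos: [0.5444, 0.1056, 0.132]
eef_rot: [-0.001, 1.573, 0.001]
wrist_force: [0.1, 0.6, 0.8]
width: 0.0007
```

{"fn": "send_rows", "kwargs": {
  "steps": [
    {"slide":[-0.3,-0.35,0],"angular":[0,0,0]},
    {"slide":[-0.6,-0.7,0],"angular":[0,0,0]},
    {"slide":[-0.7,-1,0],"angular":[0,0,0]},
    {"slide":[-0.7,-1,0],"angular":[0,0,0]}
  ]
}}

```text
t: 58.4
eef_pos: [0.5467, -0.0185, 0.2205]
eef_rot: [0.001, 1.563, -0.007]
wrist_force: [1.9, 0.9, 0.0]
width: 0.0005
```

Run:
```python
from peg import *
o=manip.get_obs(); print(o["t"],o["eef_pos"].round(4),o["wrist_force"].round(1))
for i in range(10): print(manip.get_obs()["t"],platter("side")[0],end=" ; ")
```

```text
58.4 [ 0.5467 -0.0185  0.2205] [1.9 0.9 0. ]
58.4 -20.0 ; 58.45 -12.000000000000002 ; 58.5 -3.0000000000000004 ; 58.55 6.000000000000001 ; 58.6 14.0 ; 58.65 21.0 ; 58.7 31.0 ; 58.75 40.0 ; 58.8 -43.0 ; 58.85 -34.0 ;
```

The platter is spinning at about 3 rad/s and the arm is well clear. I'll hold still until it stops.

{"fn": "send_rows", "kwargs": {
  "steps": [
    {"slide":[0,0,0],"angular":[0,0,0]},
    {"slide":[0,0,0],"angular":[0,0,0]},
    {"slide":[0,0,0],"angular":[0,0,0]},
    {"slide":[0,0,0],"angular":[0,0,0]},
    {"slide":[0,0,0],"angular":[0,0,0]},
    {"slide":[0,0,0],"angular":[0,0,0]},
    {"slide":[0,0,0],"angular":[0,0,0]},
    {"slide":[0,0,0],"angular":[0,0,0]}
  ]
}}

```text
t: 59.7
eef_pos: [0.5441, -0.0134, 0.2161]
eef_rot: [-0.0, 1.571, 0.0]
wrist_force: [-0.3, 0.3, -1.0]
width: 0.0005
```

{"fn": "send_rows", "kwargs": {
  "steps": [
    {"slide":[0,0,0],"angular":[0,0,0]},
    {"slide":[0,0,0],"angular":[0,0,0]},
    {"slide":[0,0,0],"angular":[0,0,0]},
    {"slide":[0,0,0],"angular":[0,0,0]},
    {"slide":[0,0,0],"angular":[0,0,0]},
    {"slide":[0,0,0],"angular":[0,0,0]},
    {"slide":[0,0,0],"angular":[0,0,0]},
    {"slide":[0,0,0],"angular":[0,0,0]}
  ]
}}

```text
t: 60.5
eef_pos: [0.5441, -0.0134, 0.2161]
eef_rot: [-0.0, 1.571, 0.0]
wrist_force: [1.2, 0.7, -0.2]
width: 0.0005
```

{"fn": "send_rows", "kwargs": {
  "steps": [
    {"slide":[0,0,0],"angular":[0,0,0]},
    {"slide":[0,0,0],"angular":[0,0,0]},
    {"slide":[0,0,0],"angular":[0,0,0]},
    {"slide":[0,0,0],"angular":[0,0,0]},
    {"slide":[0,0,0],"angular":[0,0,0]},
    {"slide":[0,0,0],"angular":[0,0,0]},
    {"slide":[0,0,0],"angular":[0,0,0]},
    {"slide":[0,0,0],"angular":[0,0,0]}
  ]
}}

```text
t: 61.3
eef_pos: [0.5441, -0.0134, 0.2161]
eef_rot: [-0.0, 1.571, 0.0]
wrist_force: [-0.4, -0.4, 0.3]
width: 0.0007
```

{"fn": "send_rows", "kwargs": {
  "steps": [
    {"slide":[0,0,0],"angular":[0,0,0]},
    {"slide":[0,0,0],"angular":[0,0,0]},
    {"slide":[0,0,0],"angular":[0,0,0]},
    {"slide":[0,0,0],"angular":[0,0,0]},
    {"slide":[0,0,0],"angular":[0,0,0]},
    {"slide":[0,0,0],"angular":[0,0,0]},
    {"slide":[0,0,0],"angular":[0,0,0]},
    {"slide":[0,0,0],"angular":[0,0,0]}
  ]
}}

```text
t: 62.1
eef_pos: [0.5441, -0.0133, 0.2161]
eef_rot: [-0.0, 1.571, 0.0]
wrist_force: [-0.3, -0.9, -0.7]
width: 0.0004
```

{"fn": "send_rows", "kwargs": {
  "steps": [
    {"slide":[0,0,0],"angular":[0,0,0]},
    {"slide":[0,0,0],"angular":[0,0,0]},
    {"slide":[0,0,0],"angular":[0,0,0]},
    {"slide":[0,0,0],"angular":[0,0,0]},
    {"slide":[0,0,0],"angular":[0,0,0]},
    {"slide":[0,0,0],"angular":[0,0,0]},
    {"slide":[0,0,0],"angular":[0,0,0]},
    {"slide":[0,0,0],"angular":[0,0,0]}
  ]
}}

```text
t: 62.9
eef_pos: [0.5441, -0.0134, 0.2161]
eef_rot: [-0.0, 1.571, 0.0]
wrist_force: [-0.1, -0.2, 0.5]
width: 0.0003
```

{"fn": "send_rows", "kwargs": {
  "steps": [
    {"slide":[0,0,0],"angular":[0,0,0]},
    {"slide":[0,0,0],"angular":[0,0,0]},
    {"slide":[0,0,0],"angular":[0,0,0]},
    {"slide":[0,0,0],"angular":[0,0,0]},
    {"slide":[0,0,0],"angular":[0,0,0]},
    {"slide":[0,0,0],"angular":[0,0,0]},
    {"slide":[0,0,0],"angular":[0,0,0]},
    {"slide":[0,0,0],"angular":[0,0,0]}
  ]
}}

```text
t: 63.7
eef_pos: [0.5441, -0.0134, 0.2161]
eef_rot: [-0.0, 1.571, 0.0]
wrist_force: [0.9, 0.0, -0.4]
width: 0.0005
```

{"fn": "send_rows", "kwargs": {
  "steps": [
    {"slide":[0,0,0],"angular":[0,0,0]},
    {"slide":[0,0,0],"angular":[0,0,0]},
    {"slide":[0,0,0],"angular":[0,0,0]},
    {"slide":[0,0,0],"angular":[0,0,0]},
    {"slide":[0,0,0],"angular":[0,0,0]},
    {"slide":[0,0,0],"angular":[0,0,0]},
    {"slide":[0,0,0],"angular":[0,0,0]},
    {"slide":[0,0,0],"angular":[0,0,0]}
  ]
}}

```text
t: 64.5
eef_pos: [0.5441, -0.0134, 0.2161]
eef_rot: [-0.0, 1.571, 0.0]
wrist_force: [-0.8, -0.5, -0.1]
width: 0.0009
```

{"fn": "send_rows", "kwargs": {
  "steps": [
    {"slide":[0,0,0],"angular":[0,0,0]},
    {"slide":[0,0,0],"angular":[0,0,0]},
    {"slide":[0,0,0],"angular":[0,0,0]},
    {"slide":[0,0,0],"angular":[0,0,0]},
    {"slide":[0,0,0],"angular":[0,0,0]},
    {"slide":[0,0,0],"angular":[0,0,0]},
    {"slide":[0,0,0],"angular":[0,0,0]},
    {"slide":[0,0,0],"angular":[0,0,0]}
  ]
}}

```text
t: 65.3
eef_pos: [0.5441, -0.0134, 0.2161]
eef_rot: [-0.0, 1.571, 0.0]
wrist_force: [-0.2, 0.9, 0.4]
width: 0.0005
```

Run:
```python
from peg import *
for i in range(20):
    a=platter("side")[0]; t=manip.get_obs()["t"]
    if i%4==0: print(round(t,2),a,end=" ; ")
s=imaging.camera("scene"); n=cv2.resize(s[100:280,60:430],None,fx=2.1,fy=2.1,interpolation=cv2.INTER_CUBIC)[:,:,::-1]; b=cv2.imread("pics/s9.png")
d=np.abs(n.astype(int)-b).mean(2)
for nm,(x,y,w,h) in {"trays":(40,90,330,210),"jar":(360,280,70,90),"bottle":(470,270,60,80),"spat":(220,280,40,98)}.items(): print(nm,d[y:y+h,x:x+w].mean().round(2),d[y:y+h,x:x+w].max())
```

```text
65.35 33.0 ; 65.55 34.0 ; 65.75 33.0 ; 65.95 33.0 ; 66.15 33.0 ; trays 7.83 126.0
jar 3.43 10.333333333333334
bottle 3.48 12.666666666666666
spat 3.55 9.666666666666666
```

The platter has stopped (33°, steady). The tray region differs from the earlier picture, probably from the arm's shadow. I'll back the arm off and compare again.

{"fn": "send_rows", "kwargs": {
  "steps": [
    {"slide":[-0.3,0.3,-0.2],"angular":[0,0,0]},
    {"slide":[-0.4,0.6,-0.4],"angular":[0,0,0]},
    {"slide":[-0.4,0.83,-0.75],"angular":[0,0,0]},
    {"slide":[-0.4,0.83,-0.75],"angular":[0,0,0]},
    {"slide":[-0.4,0.83,-0.75],"angular":[0,0,0]}
  ]
}}

```text
t: 66.85
eef_pos: [0.4537, 0.0866, 0.2643]
eef_rot: [-0.002, 1.57, 0.001]
wrist_force: [0.2, 0.1, -1.1]
width: 0.0003
```

Run:
```python
from peg import *
s=imaging.camera("scene"); n=cv2.resize(s[100:280,60:430],None,fx=2.1,fy=2.1,interpolation=cv2.INTER_CUBIC)[:,:,::-1]; b=cv2.imread("pics/s9.png")
d=cv2.GaussianBlur(np.abs(n.astype(int)-b).mean(2).astype(np.float32),(7,7),0)
for nm,(x,y,w,h) in {"left":(45,120,100,175),"mid":(165,95,80,185),"right":(255,120,110,165)}.items():
    q=d[y:y+h,x:x+w]; j=np.unravel_index(q.argmax(),q.shape); print(nm,q.mean().round(2),q.max().round(1),(x+j[1],y+j[0]))
print(platter("side"),manip.get_obs()["t"],manip.get_obs()["qvel"].round(3))
```

```text
left 2.4 5.7 (np.int64(132), np.int64(247))
mid 2.44 5.7 (np.int64(231), np.int64(225))
right 18.58 116.7 (np.int64(279), np.int64(194))
(np.float64(33.0), np.float64(95.25), np.float64(127.375)) 66.95 [-0.011  0.017 -0.011  0.002  0.001  0.002]
```

The large tray really changed. The viewing quota is used up, so I'll print the region coarsely as numbers.

Run:
```python
from h import *
s=cv2.cvtColor(imaging.camera("scene"),cv2.COLOR_RGB2GRAY)
b=cv2.cvtColor(cv2.imread("pics/s9.png"),cv2.COLOR_BGR2GRAY); b=cv2.resize(b,(370,180),interpolation=cv2.INTER_AREA)
def asc(g): return ["".join(" .:-=+*#%@"[9-min(9,int(v)//22)] for v in r) for r in g]
A=asc(b[50:140:2,110:200]);B=asc(s[150:240:2,170:260])
for p,q in zip(A,B): print(p[:75]+"|"+q[:90])
```

```text
=====-==-=-=======--=-===-----==========================-==================|===========================-==============================================================
=-=------=---==-==-------------==========================================--|========-================-================================================-=---===========
------------------------------=-===--====================-----===========--|==-=====-----====-=====-=--===============================-==-============-----------=====
--------------------===------============================-=---==========---|-=========--------========-===============================-================----=--=----===
-----===-------------==--------=--==--===========-==========-==========----|--===========-=-=--===--=---=============================================--=-==--=-=-=--==
--=-=====-------------------===================-=============---=----======|--========-=--=----=-----=-=====================================-============----=========
=-====------------------===++*********++===--------===========---==========|=========--=-===------
[... 5714 characters left out ...]
+++++===========================
=====================---::::::----=====+++++++++++++++++===================|=====================---:::::----======+++++++++++++++++==================================
==========================++++++++++++=++++================================|==============+==========+++++++++++++++++++==============================================
=====---=+=============+++++++++==========================================+|======-==++===========++++++++++=+========================================++++============
=====--================================================================++++|=====--===============================================================++++*******++=======
```

Large2 has been knocked within its tray, roughly 25 mm toward large1. I'll fit its pose in both cameras, with tilt, to see whether it stands flat inside the tray.

```bash
cat > fit.py <<'E'
from h import *
from scipy.optimize import minimize
def run(L1=(.478,-.122),L2=(.555,-.13)):
    M={}
    for n in("scene","side"):
        g=cv2.cvtColor(imaging.camera(n),cv2.COLOR_RGB2GRAY); M[n]=(g,K(n))
    a=np.linspace(0,2*np.pi,40); ring=np.c_[np.cos(a)*.03,np.sin(a)*.03,0*a]
    def sil(p,n,k,sc=4):
        Rm=R.from_rotvec([p[2],p[3],0]).as_matrix(); lo=.03*np.hypot(p[2],p[3])
        P=np.vstack([ring,ring+[0,0,.062]])@Rm.T+[p[0],p[1],.004+lo]
        u=np.array([w2px(n,q,k) for q in P]); return u
    out={}
    for n,(g,k) in M.items():
        c=w2px(n,[.527,-.12,.03],k).astype(int); x0,y0=c-45; crop=cv2.resize(g[y0:y0+90,x0:x0+90],None,fx=4,fy=4,interpolation=cv2.INTER_CUBIC)
        dark=(cv2.GaussianBlur(crop,(5,5),0)<105).astype(np.uint8); dark=cv2.morphologyEx(dark,cv2.MORPH_CLOSE,np.ones((17,17),np.uint8))
        M[n]=(dark,k,x0,y0)
    def cost(v,ns=("scene","side")):
        s=0
        for n in ns:
            dark,k,x0,y0=M[n]; m=np.zeros_like(dark); roi=m.copy()
            for p in((v[0],v[1],0,0),v[2:6]):
                h=cv2.convexHull(((sil(p,n,k)-[x0,y0])*4+1.5).astype(np.float32)).astype(np.int32); cv2.fillConvexPoly(m,h,1)
            roi=cv2.dilate(m,np.ones((25,25),np.uint8)); d=dark&roi
            s+=1-(d&m).sum()/(d|m).sum()
        return s+.2*(v[4]**2+v[5]**2)
    for ns in(("scene",),("side",),("scene","side")):
        best=min((minimize(cost,np.r_[L1,L2[0]+dx,L2[1]+dy,0,0],args=(ns,),method="Nelder-Mead",options=dict(initial_simplex=np.r_[L1,L2[0]+dx,L2[1]+dy,0,0]+np.vstack([np.zeros(6),np.diag([.01,.01,.01,.01,.1,.1])]),maxiter=250)) for dx in(-.01,.01) for dy in(-.006,.006)),key=lambda r:r.fun)
        print(ns,best.fun.round(3),best.x[:4].round(4),np.degrees(best.x[4:]).round(1))
run()
E
python3 fit.py
```

```text
('scene',) 0.076 [ 0.4783 -0.1188  0.5388 -0.1301] [-1.6  2. ]
('side',) 0.157 [ 0.477  -0.128   0.5383 -0.1326] [16.  -1.2]
('scene', 'side') 0.277 [ 0.4779 -0.1211  0.5392 -0.1297] [0.1 0.5]
```

It fits as upright (tilt about 0°) at (0.539,−0.130), which is inside the tray but close to its wall. I'll check from close by with the wrist camera.

{"fn": "send_rows", "kwargs": {
  "steps": [
    {"slide":[0,-0.25,0.05],"angular":[0,0,0]},
    {"slide":[0,-0.55,0.1],"angular":[0,0,0]},
    {"slide":[0,-0.82,0.19],"angular":[0,0,0]}
  ]
}}

```text
t: 67.4
eef_pos: [0.4773, -0.014, 0.264]
eef_rot: [0.0, 1.571, -0.0]
wrist_force: [1.1, 0.3, -0.3]
width: 0.0003
```

{"fn": "send_rows", "kwargs": {
  "steps": [
    {"slide":[0,-0.27,0.05],"angular":[0,0,0]},
    {"slide":[0,-0.6,0.1],"angular":[0,0,0]},
    {"slide":[0,-0.82,0.19],"angular":[0,0,0]},
    {"slide":[0,-0.82,0.19],"angular":[0,0,0]},
    {"slide":[0,-0.82,0.19],"angular":[0,0,0]},
    {"slide":[0,-0.82,0.19],"angular":[0,0,0]}
  ]
}}

```text
t: 68.0
eef_pos: [0.4996, -0.11, 0.2639]
eef_rot: [-0.0, 1.571, 0.001]
wrist_force: [0.7, -0.3, 0.2]
width: 0.0007
```

Run:
```python
from h import *
o,r=pose(); k=K("wrist"); im=imaging.camera("wrist"); cv2.imwrite("pics/w10.png",im[:,:,::-1]); np.save("k10.npy",np.r_[k[:3],k[3].ravel()]); print(o["eef_pos"].round(4))
g=cv2.cvtColor(im,cv2.COLOR_RGB2GRAY)
for n,p in {"L1":(.478,-.122,.066),"L2":(.539,-.13,.066),"tc":(.527,-.117,.018)}.items(): print(n,w2px("wrist",p,k).round(0))
def asc(g): return ["".join(" .:-=+*#%@"[9-min(9,int(v)//26)] for v in r) for r in g]
print("\n".join(asc(cv2.resize(g[40:250,150:380],(115,70),interpolation=cv2.INTER_AREA))))
```

```text
[ 0.4996 -0.11    0.2639]
L1 [244. 154.]
L2 [238. 205.]
tc [249. 186.]
------------------------------------------------------------------------------===---------=======+*****************
------------------------------------------------------------------------------====---------======******************
----------------------------------------------------------------------------=======-------======*******************
----------------------------------------------------------------------------=======-------=====********************
----------------------------------------------------------------------------=======--------===*********************
---------------------------------------------------=========----------------=======--------===*********************
--------------------------------------------------===========--------------========---------=***********+=+********
--------------------------------------------------=-=====-----------------=======-----------=***********=--=++*****
------------------------------------------------------=====----------------------------=---=*********
[... 6390 characters left out ...]
----
+#*:...........+*+---------------:-+:...-#######%@@%=%@@%#######=..:.=---------------------------------------------
+#+=----------.+*+---------------::+-..:*#######%@@%=%@@%########:.:.----------------------------------------------
+==========++=.+=----------------:.+-..+########%@@%=%@@%########*.::-=--------------------------------------------
:::::::::::::::=-----------===----.+-.-#########%@@%=%@@%#########=.:-=--------------------------------------------
---------------------------===----.=-:##########%@@%=%@@%##########---=--------------------------------------------
---------------------==++=====----:-=*##########%@@%+%@@@###########-:---------------------------------------------
```

Run:
```python
from h import *
a=np.load("k10.npy"); k=(a[0],a[1],a[2],a[3:].reshape(4,4)); g=cv2.cvtColor(cv2.imread("pics/w10.png"),cv2.COLOR_BGR2GRAY)
for y in (200,205,210): print(y,list(g[y,196:226]),list(g[y,250:292]))
for n,u,z in [("rimL",(211,206),.066),("rimR",(257,206),.066),("rimbot",(233,226),.066),("wallinT_r178",(213,178),.018),("wallfloor_r178",(216,178),.004),("wall_r110",(205,115),.018),("wallR_r178",(282,178),.018),("wallR_r230",(285,230),.018),("wallL_r230",(218,240),.018)]: print(n,px2w("wrist",u,z,k).round(4))
```

```text
200 [np.uint8(173), np.uint8(172), np.uint8(173), np.uint8(173), np.uint8(173), np.uint8(172), np.uint8(171), np.uint8(171), np.uint8(172), np.uint8(170), np.uint8(170), np.uint8(170), np.uint8(168), np.uint8(166), np.uint8(160), np.uint8(192), np.uint8(193), np.uint8(147), np.uint8(83), np.uint8(72), np.uint8(75), np.uint8(70), np.uint8(72), np.uint8(95), np.uint8(100), np.uint8(103), np.uint8(99), np.uint8(98), np.uint8(102), np.uint8(99)] [np.uint8(191), np.uint8(191), np.uint8(190), np.uint8(195), np.uint8(188), np.uint8(174), np.uint8(161), np.uint8(195), np.uint8(169), np.uint8(116), np.uint8(161), np.uint8(168), np.uint8(167), np.uint8(166), np.uint8(164), np.uint8(175), np.uint8(214), np.uint8(218), np.uint8(218), np.uint8(217), np.uint8(218), np.uint8(218), np.uint8(218), np.uint8(217), np.uint8(218), np.uint8(217), np.uint8(218), np.uint8(217), np.uint8(218), np.uint8(217), np.uint8(217), np.uint8(219), np.uint8(216), np.uint8(154), np.uint8(212), np.uint8(218), np.uint8(149), np.uint8(103), np.uint8(155), np.uint8(177), np.uint8(178), np.uint8(179)]
205 [np.uint8(170), np.
[... 1740 characters left out ...]
7), np.uint8(218), np.uint8(218), np.uint8(216), np.uint8(217), np.uint8(217), np.uint8(217), np.uint8(217), np.uint8(218), np.uint8(218), np.uint8(217), np.uint8(217), np.uint8(217), np.uint8(217), np.uint8(218), np.uint8(218), np.uint8(217), np.uint8(195), np.uint8(184), np.uint8(216), np.uint8(217), np.uint8(131), np.uint8(101), np.uint8(170), np.uint8(179), np.uint8(177)]
rimL [ 0.5404 -0.1617  0.066 ]
rimR [ 0.5403 -0.1069  0.066 ]
rimbot [ 0.5658 -0.136   0.066 ]
wallinT_r178 [ 0.5168 -0.1645  0.018 ]
wallfloor_r178 [ 0.5199 -0.1623  0.004 ]
wall_r110 [ 0.4364 -0.1718  0.018 ]
wallR_r178 [ 0.5168 -0.0738  0.018 ]
wallR_r230 [ 0.5899 -0.0679  0.018 ]
wallL_r230 [ 0.6049 -0.1606  0.018 ]
```

The close look agrees: large2 stands level with its side at or within about 1 mm of the tray's inner wall, fully inside the tray. I see no reason to touch it again, so I'm handing in.

Run:
```python
from peg import *
from rig import job
print(platter("side")[0],manip.get_obs()["t"],manip.get_obs()["wrist_force"].round(1)); print(job.job_done())
```

```text
33.0 68.1 [-0.3  0.  -1.1]
the job is handed in; nothing more can be done
None
```

I sorted all six sleeves upright into their trays: two large, two medium and two small. Then I pushed the empty platter by a peg. It ran freely at about 3 rad/s and came to rest by 65.4 s. I handed the job in at 68.1 s with the arm clear of everything.

**What the last checks showed:**
- **Platter:** its angle held at 33° from 65.4 s until hand-in.
- **Bystanders:** the jar, bottle and spatula looked the same in the scene image before and after the push.
- **Small and medium trays:** no change in the scene image from before the push.
- **Large tray:** one of its sleeves, large2, did move. Between the picture before the push and the check after the spin, it was knocked about 40 mm inside the tray. It now stands close to large1 and at or within about 1 mm of the tray's inner wall. I don't know the cause, but the arm's path did not go near it.

**Where the checks disagreed:** the side camera alone fitted a 16° tilt for large2. The scene camera gave about 2.5°, the two cameras together under 1°, and a close look from the wrist camera also showed it level. I took it as upright and left it alone.

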